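# Recharge the canister cooling stand with cold plates

## Robot

A 6-joint arm with a two-finger parallel gripper is mounted at the origin on the work surface. World frame = base frame: x ahead of the robot, y to its left, z up, the work surface at z = 0. Lengths are in m, angles in rad, forces in N, time in s.
With the tool pointing down it reaches from about 0.35 to 0.775 m from the base axis. Payload 5.5 kg.
Tool frame: the origin (TCP) lies at the very end of the fingers, on their centre line; the grasp point (between the pads) lies 19 mm behind it; x points along the fingers, y is the direction in which the jaws open and shut, and the axes are right-handed (so a half turn about x gives the same grasp; the last joint's range is limited). The gripper opens to 85 mm and grips with 20 to 120 N. Pads are 22 mm wide; open, the fingers measure 114 mm over their backs; the gripper's body (76 mm by 85 mm) begins 54 mm behind the grasp point. The pads swing forward as they close: fully open they stand 13 mm farther back than shut.
Start: joints at [-1.487, 0.313, 0.046, 1.304, 0, 1.431], TCP at [0.128, -0.561, 0.231] pointing down, gripper open.
Joint ranges: [-2.76, 2.76], [-0.86, 1.69], [-1.03, 1.26], [-2.2, 2.34], [-1.47, 1.5], [-3.14, 3.14]. Speed limits (rad/s): [2.57, 2.57, 3.14, 3.14, 3.14, 3.14].

## Interface

Orientations are given as a unit quaternion [w, x, y, z].
In Python, from workcell import readout, cams, env, finder gives the robot as it stands.
- The arm moves only by the tool drive_tool, never from a script. Its argument "moves" is a list that holds one entry, the list of rows, each a list of 7 numbers: the shift along the tool's x, y, z in m, then the turn, a rotation vector about the tool's x, y, z in rad, then the closure in counts, from 0 (fully open) to 255 (shut). A call has exactly 5 rows; each row is the pose to reach, as a shift and turn from the pose measured when the call began, along the tool's axes at that moment; what a row does not reach only later rows make up. A row lasts 1/8 s, in which the tool goes at most 62.5 mm and 10.7 degrees, less where a joint would pass 70% of its speed; a pose out of reach is approached as far as the arm can. A call with a gripper value outside its range is refused whole. The fingers move at their own pace and stop on an object; "squeeze" is the grip in N (left out, the last holds). Time passes only in rows, so rows that repeat a pose let the fingers close, or fill a call up. It gives the time, the measured TCP pose, the force and the opening at its end, in the units of the state.
- readout.get_state(): the state, without advancing time (a new reading comes with each control period).
- cams.read_camera(name): name is "side" or "top" or "wrist"; returns the picture (400x640x3 uint8, blue, green, red); there is no depth.
- cams.camera_params(name): a dict with "mtx" (3x3 intrinsics, pixels), "R" (3x3) and "t" (3): a world point X has camera coordinates R X + t; the wrist camera has in their place "mount" (4x4, takes a point from camera to tool coordinates, whose origin is the TCP and whose axes are the tool frame's). Camera axes: x right, y down, z forward; pixel columns grow to the right and rows downward; lengths in m; the calibration is good to about 2 mm. A picture is of the moment at which its call begins: read the wrist's pose just before it. camera_params takes no time and is no camera call.
- env.hand_in(): hands the job in, once; it reports no verdict.
Trained networks look in the newest picture that a camera, given by its name, has taken for a name from the list of things; names that differ only in an ending like _2 or _b are one class to them, and where a whole thing is asked for, a point or a joint stands for the part that bears it (a point fixed in the world has none). Each returns a list of dicts, best first, with "conf" (0 to 1); they miss things now and then, are a little off and sometimes report something else, mostly with a low value. They report only what shows in the picture. A call takes as long as a camera call. They do not tell look-alikes from the thing itself.
- finder.regions_of(camera, name): "pixels" (400x640 bool, what is visible of it) and "point" ([column, row] in pixels, amid what is visible of it).
The state is a dict: "clock": time; "joint_pos": joint angles; "qvel": joint speeds; "tau": joint torques, N m; "tcp_pos": TCP position; "orientation": TCP orientation; "wrist_force": force on the tool from outside, world axes, zero at the start; "ft_torque": the same for the moment, N m; "finger_gap": finger opening in m.
Only numpy, scipy, OpenCV 4.12 (cv2) and the standard library are available. Lean on these libraries where they do the work, as an engineer would, in place of code of your own. Each camera call takes 0.05 s, during which the arm holds its last target.

## Task

First lift the canister by its handle off the cooling stand and set it upright on the round cork mat beside it. Then slide every grey cold plate lying on the black mat flat into the stand's bays, one per bay in any order, each fully home against its stop; once they are all in, stand the canister upright on the middle of the round pad on top of the stand again. Leave the jar where it stands.

Things in the scene. Friction and masses are not known exactly. Their poses are not given: they have to be found in the camera images.
- stand: Low cooling stand (dark steel base, white dividers and roof) fixed on the bench, 140 (own x) by 264 (y) by 53 mm high, with four flat bays side by side. Origin: centre of its underside. The open front of the bays faces its own -x, towards the robot. The roof, 8 mm thick, covers the bays only from x = -30 to +70 mm, with 25 mm clear height below it; the front 40 mm of the bays is open above.
- bay_stop (a point): Middle of the stop ledge, at its top: the ledge runs across the back of all bays, 8 mm high above the bay floor, its face at x = +50 mm of the stand; a plate is fully home when its end meets it.
- trivet: Round cork mat fixed on the bench beside the stand, 160 mm in diameter, 5 mm thick. Origin: centre of its underside.
- trivet_top (a point): Centre of the upper face of the round cork mat.
- pad (a point): Centre of the round dark pad (86 mm across) on the roof of the stand, where the canister stands; its height is that of the roof's top, 53 mm above the bench. Axes as the stand's.
- canister_c (a point): Closed round steel canister, 100 mm in diameter (103 over the lid rim), body 106 mm high, about 0.55 kg; this point is on its axis 55 mm above its underside. Own z up, own x along the handle bar.
- canister_bar (a point): Centre of the canister's black handle bar, 149 mm above the canister's underside. The bar is rigid and level, 14 mm wide and 14 mm high, 92 mm long along the canister's own x, carried by an upright 6 mm thick near each end (80 mm clear between them); 36 mm of free height between the lid and the underside of the bar.
- benchmat: Thin black rubber mat 320 x 260 x 3 mm fixed on the bench, on which the cold plates lie. Origin: centre of its underside.
- bay0 (a point): Bay 0 (0 to 3 from the stand's -y to its +y side, 64 mm apart): where a plate's centre lies when fully home, 30 mm above the bench. x points into the bay, z up. Floor 20 mm above the bench; bay 56 mm wide between white dividers 8 mm thick, 25 mm high, that taper over their front 25 mm (mouth 62 mm), their tips 55 mm in front of this point. A plate home stands out 10 mm past the tips.
- bay1 (a point): Bay 1 (0 to 3 from the stand's -y to its +y side, 64 mm apart): where a plate's centre lies when fully home, 30 mm above the bench. x points into the bay, z up. Floor 20 mm above the bench; bay 56 mm wide between white dividers 8 mm thick, 25 mm high, that taper over their front 25 mm (mouth 62 mm), their tips 55 mm in front of this point. A plate home stands out 10 mm past the tips.
- bay2 (a point): Bay 2 (0 to 3 from the stand's -y to its +y side, 64 mm apart): where a plate's centre lies when fully home, 30 mm above the bench. x points into the bay, z up. Floor 20 mm above the bench; bay 56 mm wide between white dividers 8 mm thick, 25 mm high, that taper over their front 25 mm (mouth 62 mm), their tips 55 mm in front of this point. A plate home stands out 10 mm past the tips.
- bay3 (a point): Bay 3 (0 to 3 from the stand's -y to its +y side, 64 mm apart): where a plate's centre lies when fully home, 30 mm above the bench. x points into the bay, z up. Floor 20 mm above the bench; bay 56 mm wide between white dividers 8 mm thick, 25 mm high, that taper over their front 25 mm (mouth 62 mm), their tips 55 mm in front of this point. A plate home stands out 10 mm past the tips.
- plate0_c (a point): Cold plate: a rigid flat grey slab 130 mm (own x) by 52 mm (own y) by 20 mm thick (own z), about 0.14 kg, either end may go in first. This point is its centre. Not all four plates are there at every start (None if absent).
- plate1_c (a point): Cold plate: a rigid flat grey slab 130 mm (own x) by 52 mm (own y) by 20 mm thick (own z), about 0.14 kg, either end may go in first. This point is its centre. Not all four plates are there at every start (None if absent).
- plate2_c (a point): Cold plate: a rigid flat grey slab 130 mm (own x) by 52 mm (own y) by 20 mm thick (own z), about 0.14 kg, either end may go in first. This point is its centre. Not all four plates are there at every start (None if absent).
- plate3_c (a point): Cold plate: a rigid flat grey slab 130 mm (own x) by 52 mm (own y) by 20 mm thick (own z), about 0.14 kg, either end may go in first. This point is its centre. Not all four plates are there at every start (None if absent).
- jar_c (a point): Amber jar, 70 mm in diameter, 100 mm high; not part of the job, to be left alone. This point is its centre.
Things that resemble listed ones, but are neither listed nor needed, are in the scene too. Leave any orange or purple look-alike of the part that bears plate0_c alone.

How it is judged:
By the outcome, as a careful person would: the job done as asked, in the order asked, and still so for the second after the job is handed in, with the robot touching nothing.
Of plate0, plate1, plate2, plate3 only 3 to 4 are there at a start; the rules pass over those that are not, and their reading is None.
At some moment in a run one of canister, plate0, plate1, plate2, plate3 may be knocked a few centimetres aside while the robot is not near it.
Once in a run the grip may slacken for a moment while it holds something.
It also fails if it takes over 210 s, if anything falls off the work surface, if the arm or the gripper's body presses on something with over 40 N, if the wrist force passes 120 N, or if a joint passes its speed limit or range.

## Working session

There is one attempt and no reset: what is moved stays moved. The work goes in short steps, Python scripts to look and compute and a tool call to move; the robot and the scene stay as the last step left them, time stands still between calls to the robot, and variables do not carry over. Pictures are saved under pics/ and viewed, and the job is handed in when it is done.

Besides the shell and the picture viewer there is one more tool, called as name(argument=value, ...) on one line, values as JSON. drive_tool: Moves the arm, as the interface text tells. Its arguments: {"type":"object","properties":{"moves":{"type":"array"},"squeeze":{"type":"number"}},"required":["moves"]}

```bash
ls; mkdir -p pics; python3 - <<'E'
from workcell import readout,cams
import cv2,json
s=readout.get_state();print(s)
for n in("side","top","wrist"):
    cv2.imwrite(f"pics/{n}0.png",cams.read_camera(n));print(n,cams.camera_params(n))
E
```

```text
pics
{'clock': 0.0, 'joint_pos': array([-1.48660687e+00,  3.14021583e-01,  4.49643970e-02,  1.30364477e+00,
        3.66368526e-05,  1.43117425e+00]), 'qvel': array([-0.00027493, -0.00030194, -0.00070541,  0.00104066, -0.00091677,
        0.00072545]), 'tau': array([ 1.18233006e-04, -4.80626822e+01,  2.98533064e+01,  1.92877860e-02,
       -9.59000226e-05, -1.09313492e-08]), 'tcp_pos': array([ 0.12756345, -0.56012157,  0.2303909 ]), 'orientation': array([ 0.0782911 ,  0.70271519,  0.07963735, -0.70265195]), 'wrist_force': array([-0.05250852, -1.15680869,  0.24623981]), 'ft_torque': array([-0.0301503 ,  0.06469972, -0.02310383]), 'finger_gap': 0.08570233934793256}
side {'mtx': array([[364.41350785,   0.        , 321.08446907],
       [  0.        , 364.41350785, 201.19532127],
       [  0.        ,   0.        ,   1.        ]]), 'R': array([[-0.99072179, -0.1358437 , -0.004102  ],
       [-0.08588064,  0.64915835, -0.75578962],
       [ 0.10533211, -0.74842496, -0.65480166]]), 't': array([0.45402165, 0.2230567 , 1.09177658])}
top {'mtx': array([[504.68497833,   0.        , 317.0388634
[... 167 characters left out ...]
-04],
       [-9.96301243e-01, -1.69654413e-03, -8.59124786e-02],
       [ 8.59131603e-02, -3.32996568e-04, -9.96302574e-01]]), 't': array([-0.08409141,  0.50472808,  1.80227882])}
wrist {'mtx': array([[318.39643689,   0.        , 320.23027917],
       [  0.        , 318.39643689, 199.87042372],
       [  0.        ,   0.        ,   1.        ]]), 'mount': array([[-2.64244296e-04, -2.80998409e-01,  9.59708197e-01,
        -1.42690345e-01],
       [ 9.99999909e-01, -3.95317051e-04,  1.59591019e-04,
         3.08905649e-04],
       [ 3.34544191e-04,  9.59708152e-01,  2.80998488e-01,
        -7.09931293e-02],
       [ 0.00000000e+00,  0.00000000e+00,  0.00000000e+00,
         1.00000000e+00]])}
```

View pics/top0.png

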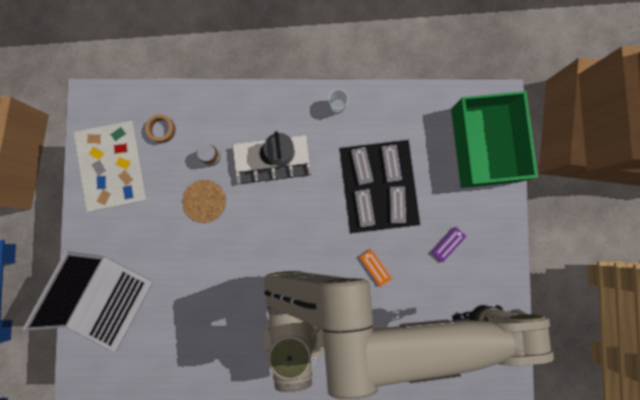

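View pics/side0.png

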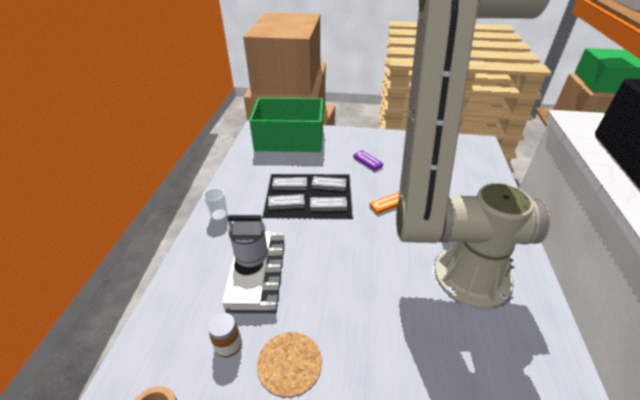

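View pics/wrist0.png

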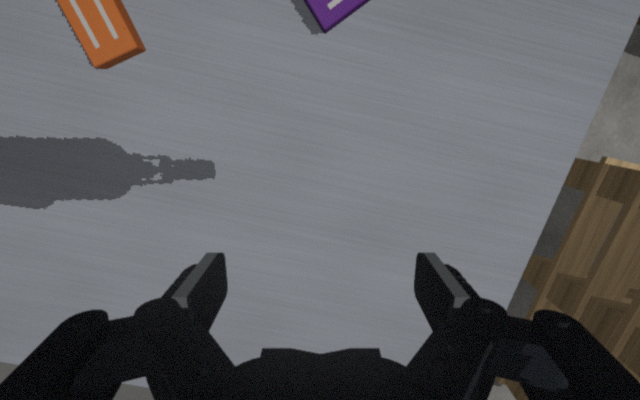

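```bash
cat > h.py <<'E'
import numpy as np,cv2
from workcell import readout,cams,env,finder
from scipy.spatial.transform import Rotation as Ro
def Rq(q): return Ro.from_quat([q[1],q[2],q[3],q[0]]).as_matrix()
def cam(n,st=None):
    p=cams.camera_params(n);K=p['mtx']
    if n!='wrist': return K,p['R'],p['t']
    st=st or readout.get_state()
    T=np.eye(4);T[:3,:3]=Rq(st['orientation']);T[:3,3]=st['tcp_pos']
    M=np.linalg.inv(T@p['mount']);return K,M[:3,:3],M[:3,3]
def back(C,px,z):
    K,R,t=C;px=np.atleast_2d(px).astype(float)
    d=(R.T@np.linalg.inv(K)@np.c_[px,np.ones(len(px))].T).T;c=-R.T@t
    return c+d*((z-c[2])/d[:,2])[:,None]
def proj(C,X):
    K,R,t=C;X=np.atleast_2d(X);p=(K@(R@X.T+t[:,None])).T;return p[:,:2]/p[:,2:]
def st():
    s=readout.get_state();R=Rq(s['orientation'])
    print('t',round(s['clock'],2),'tcp',s['tcp_pos'].round(4),'x',R[:,0].round(3),'y',R[:,1].round(3),'gap',round(s['finger_gap'],4),'F',s['wrist_force'].round(1),'q',s['joint_pos'].round(2));return s
def rect(mask,C,z):
    """min-area rect of mask back-projected on plane z: centre,long,short,yaw of long axis"""
    m=mask.astype(np.uint8);c=max(cv2.findContours(m,cv2.RETR_EXTERNAL,cv2.CHAIN_APPROX_NONE)[0],key=cv2.contourArea)
    P=back(C,c[:,0,:],z)[:,:2].astype(np.float32)
    (cx,cy),(a,b),an=cv2.minAreaRect(P*1000)
    if a<b:a,b,an=b,a,an+90
    an=(an+90)%180-90
    return round(cx/1000,4),round(cy/1000,4),round(a,1),round(b,1),round(an,1)
def go(s,pos,yawdeg=None,ydir=None):
    """shift in tool axes to reach world pos; with turn so tool y-axis along ydir (deg in world xy), tool x down"""
    R=Rq(s['orientation']);d=R.T@(np.array(pos)-s['tcp_pos']);out=list(d)
    if ydir is not None:
        best=None
        for k in (0,180):
            a=np.radians(ydir+k);x=np.array([0,0,-1.]);y=np.array([np.cos(a),np.sin(a),0]);z=np.cross(x,y)
            rv=Ro.from_matrix(R.T@np.c_[x,y,z]).as_rotvec()
            if best is None or np.linalg.norm(rv)<np.linalg.norm(best):best=rv
        out+=list(best)
    print('MOVE',np.round(out,4),'deg',np.degrees(np.linalg.norm(out[3:])).round(1) if len(out)>3 else '')
E
python3 - <<'E'
from h import *
im=cams.read_camera('top');C=cam('top')
for n,z in [('stand',.053),('trivet',.005),('canister_c',.106+.053),('canister_bar',.209),('benchmat',.003),('plate0_c',.023),('jar_c',.1)]:
    for r in finder.regions_of('top',n):
        print(n,round(r['conf'],2),np.round(r['point'],1),r['pixels'].sum(),back(C,r['point'],z).round(3)[0],rect(r['pixels'],C,z))
E
```

```text
stand 0.86 [264.  161.3] 2226 [0.63  0.107 0.053] (0.6351, 0.0775, 265.0, 146.5, -82.8)
trivet 0.96 [204.9 201.7] 1488 [0.489 0.325 0.005] (0.4896, 0.3287, 157.6, 153.2, 1.0)
trivet 0.54 [280.2 149. ] 797 [0.683 0.053 0.005] (0.683, 0.0532, 121.0, 111.0, 36.2)
canister_c 0.68 [279.9 150.7] 837 [0.649 0.042 0.159] (0.6549, 0.0423, 114.4, 102.4, 36.2)
canister_c 0.3 [265.3 164.4] 2230 [0.603 0.091 0.159] (0.618, 0.0687, 247.7, 137.8, -83.0)
canister_bar 0.97 [278.6 149.7] 888 [0.644 0.043 0.209] (0.6479, 0.0431, 115.9, 101.4, 0.3)
canister_bar 0.52 [261.8 166.1] 2330 [0.59  0.097 0.209] (0.6102, 0.065, 244.8, 138.6, -82.9)
benchmat 0.78 [380.  187.6] 4103 [ 0.542 -0.313  0.003] (0.5471, -0.3112, 321.5, 263.4, 6.7)
benchmat 0.4 [281.1 150.1] 857 [0.68  0.049 0.003] (0.6821, 0.0553, 126.3, 114.8, 44.8)
plate0_c 0.97 [363.8 206.2] 525 [ 0.472 -0.252  0.023] (0.4661, -0.2562, 131.6, 53.5, 9.2)
plate0_c 0.9 [375.6 267.7] 558 [ 0.252 -0.293  0.023] (0.2517, -0.2924, 132.3, 55.6, 33.5)
plate0_c 0.65 [448.9 241.6] 550 [ 0.345 -0.556  0.023] (0.336, -0.5555, 130.5, 54.9, -45.3)
jar_c 0.76 [207.2 155.1] 388 [0.644 0.3   0.1  ] (0.6471, 0.2943, 85.0, 66.3, 45.4)
jar_c 0.23 [278.7 147.5] 860 [0.671 0.051 0.1  ] (0.6644, 0.0479, 119.6, 108.8, 45.0)
```

```bash
python3 - <<'E'
from h import *
s=st()
print(Rq(s['orientation']).round(3))
go(s,[.50,.04,.36],ydir=90)
go(s,[.50,.04,.36],ydir=97)
E
```

```text
t 0.55 tcp [ 0.1276 -0.5607  0.2313] x [ 0. -0. -1.] y [ 0.222 -0.975  0.   ] gap 0.0855 F [-0.3  0.4  0.9] q [-1.49  0.31  0.05  1.3   0.    1.43]
[[ 0.     0.222 -0.975]
 [-0.    -0.975 -0.222]
 [-1.     0.     0.   ]]
MOVE [-1.288e-01 -5.031e-01 -4.964e-01  2.237e-01 -0.000e+00 -1.000e-04] deg 12.8
MOVE [-1.288e-01 -5.031e-01 -4.964e-01  1.016e-01  0.000e+00 -1.000e-04] deg 5.8
```

drive_tool(moves=[[[-0.03,-0.025,-0.025,-0.17,0,0,0],[-0.06,-0.06,-0.06,-0.35,0,0,0],[-0.09,-0.1,-0.1,-0.53,0,0,0],[-0.11,-0.14,-0.14,-0.71,0,0,0],[-0.13,-0.18,-0.18,-0.88,0,0,0]]], squeeze=40)

```text
clock: 1.18
tcp_pos: [0.2638, -0.3437, 0.3624]
orientation: [0.373, 0.601, 0.372, -0.601]
wrist_force: [1.0, -1.1, 0.7]
finger_gap: 0.0854
```

```bash
python3 - <<'E'
from h import *
s=st();go(s,[.45,.04,.37],ydir=97)
E
```

```text
t 1.18 tcp [ 0.2638 -0.3437  0.3624] x [ 0.001 -0.001 -1.   ] y [ 0.895 -0.446  0.001] gap 0.0854 F [ 1.  -1.1  0.7] q [-1.1   0.03  0.02  1.56  0.    0.93]
MOVE [-0.0079 -0.0043 -0.4264  0.9868  0.     -0.0014] deg 56.5
```

drive_tool(moves=[[[0,0,-0.045,-0.18,0,0,0],[0,0,-0.1,-0.36,0,0,0],[0,0,-0.15,-0.54,0,0,0],[0,0,-0.2,-0.72,0,0,0],[0,0,-0.25,-0.9,0,0,0]]])

```text
clock: 1.8
tcp_pos: [0.3757, -0.1184, 0.3625]
orientation: [0.599, 0.378, 0.597, -0.378]
wrist_force: [0.1, -0.3, 0.6]
finger_gap: 0.0855
```

```bash
python3 - <<'E'
from h import *
s=st();go(s,[.45,.04,.37],ydir=97)
E
```

```text
t 1.8 tcp [ 0.3757 -0.1184  0.3625] x [ 0.002 -0.002 -1.   ] y [0.903 0.429 0.001] gap 0.0855 F [ 0.1 -0.3  0.6] q [-0.51 -0.05 -0.06  1.56 -0.    0.62]
MOVE [-7.6000e-03  1.3510e-01 -1.1110e-01 -1.2491e+00  2.6000e-03  7.0000e-04] deg 71.6
```

drive_tool(moves=[[[0,0.02,-0.02,-0.18,0,0,0],[0,0.05,-0.04,-0.36,0,0,0],[0,0.08,-0.06,-0.54,0,0,0],[0,0.1,-0.08,-0.72,0,0,0],[0,0.11,-0.1,-0.9,0,0,0]]])

```text
clock: 2.42
tcp_pos: [0.4326, 0.0203, 0.3623]
orientation: [0.704, 0.077, 0.702, -0.078]
wrist_force: [-0.0, -1.2, 0.1]
finger_gap: 0.0854
```

```bash
python3 - <<'E'
from h import *
s=st();go(s,[.45,.04,.37],ydir=97)
E
```

```text
t 2.42 tcp [0.4326 0.0203 0.3623] x [ 0.002 -0.002 -1.   ] y [ 0.218  0.976 -0.001] gap 0.0854 F [-0.  -1.2  0.1] q [-0.14  0.03  0.02  1.56 -0.    0.08]
MOVE [-0.0077  0.023   0.0127 -0.3422  0.0019  0.0016] deg 19.6
```

drive_tool(moves=[[[0,0.02,0.01,-0.17,0,0,0],[0,0.02,0.01,-0.34,0,0,0],[0,0.02,0.01,-0.34,0,0,0],[0,0.02,0.01,-0.34,0,0,0],[0,0.02,0.01,-0.34,0,0,0]]])

```text
clock: 3.05
tcp_pos: [0.4466, 0.0374, 0.3624]
orientation: [0.707, -0.042, 0.705, 0.041]
wrist_force: [0.0, 0.6, 0.6]
finger_gap: 0.0857
```

```bash
python3 - <<'E'
from h import *
s=st();im=cams.read_camera('wrist');cv2.imwrite('pics/w1.png',im)
im=cams.read_camera('top');cv2.imwrite('pics/t1.png',cv2.resize(im[100:280,150:460],None,fx=2.5,fy=2.5))
E
```

```text
t 3.05 tcp [0.4466 0.0374 0.3624] x [ 0.002 -0.002 -1.   ] y [-0.118  0.993 -0.002] gap 0.0857 F [0.  0.6 0.6] q [-0.09  0.06  0.05  1.56 -0.   -0.21]
```

View pics/w1.png

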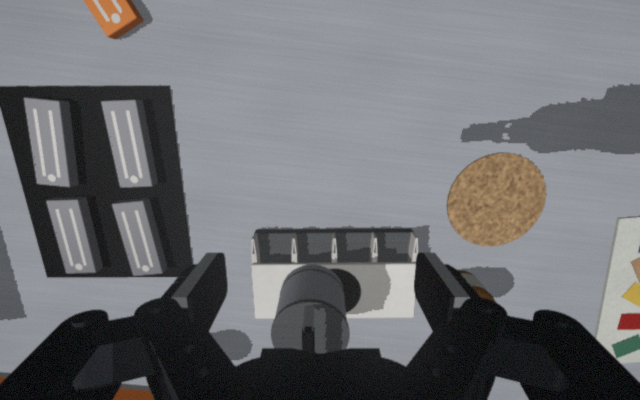

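View pics/t1.png

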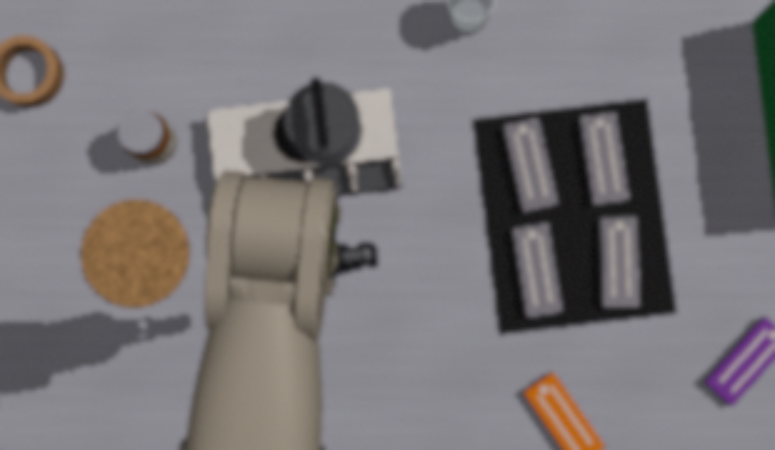

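```bash
python3 - <<'E'
from h import *
s=st();go(s,[.62,.05,.38],ydir=90)
C=cam('top');print(back(C,[[276.4,132],[278,160]],.209+0.0).round(4))
E
```

```text
t 3.15 tcp [0.4467 0.0374 0.3624] x [ 0.002 -0.002 -1.   ] y [-0.118  0.993 -0.002] gap 0.0853 F [0.1 0.2 0.3] q [-0.09  0.06  0.05  1.56 -0.   -0.21]
MOVE [-0.0173 -0.008   0.1736  0.1184  0.002   0.0018] deg 6.8
[[0.7025 0.0504 0.209 ]
 [0.6098 0.0444 0.209 ]]
```

drive_tool(moves=[[[-0.005,-0.002,0.03,0.05,0,0,0],[-0.01,-0.005,0.08,0.05,0,0,0],[-0.015,-0.008,0.13,0.05,0,0,0],[-0.017,-0.008,0.17,0.05,0,0,0],[-0.017,-0.008,0.17,0.05,0,0,0]]])

```text
clock: 3.78
tcp_pos: [0.6187, 0.0494, 0.3766]
orientation: [0.706, -0.024, 0.707, 0.023]
wrist_force: [-0.5, -0.1, -0.4]
finger_gap: 0.0853
```

```bash
python3 - <<'E'
from h import *
s=st();im=cams.read_camera('wrist');cv2.imwrite('pics/w2.png',im)
E
```

```text
t 3.77 tcp [0.6187 0.0494 0.3766] x [-0.001 -0.001 -1.   ] y [-0.068  0.998 -0.001] gap 0.0853 F [-0.5 -0.1 -0.4] q [-0.05  0.44  0.58  1.72 -0.   -0.12]
```

View pics/w2.png

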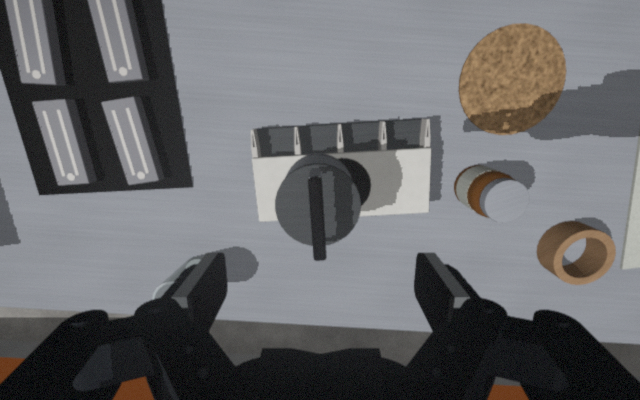

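```bash
cat >> h.py <<'E'
def roof(im,C,lo=150):
    """fit stand roof (white) rectangle corners 100x264 at z=.053"""
    pass
E
python3 - <<'E'
from h import *
s=readout.get_state();C=cam('wrist',s)
im=cv2.imread('pics/w2.png');g=cv2.cvtColor(im,6)
# bar: dark pixels within box
sub=(g[170:270,295:340]<38).astype(np.uint8)
n,l,stt,_=cv2.connectedComponentsWithStats(sub);k=1+np.argmax(stt[1:,4]);m=np.zeros(g.shape,bool);m[170:270,295:340]=l==k
print('bar',stt[k],rect(m,C,.209))
print('ends',back(C,[[316,179],[319.5,259]],.209).round(4))
print('corners',back(C,[[253,158],[431,148.5],[430,212],[259,221]],.053).round(4))
for n,z in [('stand',.053),('trivet',.005),('canister_bar',.209),('plate0_c',.023),('jar_c',.1)]:
    for r in finder.regions_of('wrist',n):
        print(n,round(r['conf'],2),np.round(r['point'],1),r['pixels'].sum(),rect(r['pixels'],C,z))
E
```

```text
bar [19  7  7  8 29] (0.6159, 0.0456, 7.7, 5.0, 29.7)
ends [[0.6149 0.0443 0.209 ]
 [0.7025 0.0536 0.209 ]]
corners [[ 0.6241 -0.0505  0.053 ]
 [ 0.5925  0.2087  0.053 ]
 [ 0.6893  0.2232  0.053 ]
 [ 0.7221 -0.0402  0.053 ]]
stand 0.78 [367.9 155. ] 12061 (0.6344, 0.0818, 265.2, 143.4, -82.8)
trivet 0.63 [513.5  80. ] 9276 (0.4876, 0.331, 159.6, 158.0, 77.8)
canister_bar 0.93 [316.1 202.3] 6273 (0.6409, 0.0489, 94.5, 92.3, 49.2)
plate0_c 0.85 [117.   39.7] 3439 (0.4745, -0.2476, 108.0, 60.8, 8.8)
jar_c 0.82 [486.5 192.5] 3149 (0.6424, 0.2844, 112.6, 65.1, 67.7)
jar_c 0.69 [ 67.2 141.1] 3409 (0.6126, -0.2858, 109.4, 55.1, 7.9)
```

```bash
python3 - <<'E'
from h import *
s=st();go(s,[.6587,.049,.182],ydir=96.1)
E
```

```text
t 4.08 tcp [0.6153 0.0495 0.3809] x [ 0.003 -0.002 -1.   ] y [-0.068  0.998 -0.002] gap 0.0856 F [0.3 0.1 0. ] q [-0.05  0.43  0.58  1.72 -0.   -0.12]
MOVE [ 0.1991 -0.0031  0.0426 -0.0383  0.0032  0.002 ] deg 2.2
```

```bash
python3 - <<'E'
from h import *
s=readout.get_state();im=cams.read_camera('wrist');C=cam('wrist',s);cv2.imwrite('pics/w3.png',im)
print(s['tcp_pos'],s['qvel'].round(3))
cv2.imwrite('pics/w3z.png',cv2.resize(im[90:290,240:450],None,fx=3,fy=3,interpolation=cv2.INTER_CUBIC))
E
```

```text
[0.61533811 0.04951939 0.38094511] [-0.     0.     0.004 -0.    -0.001  0.   ]
```

View pics/w3z.png

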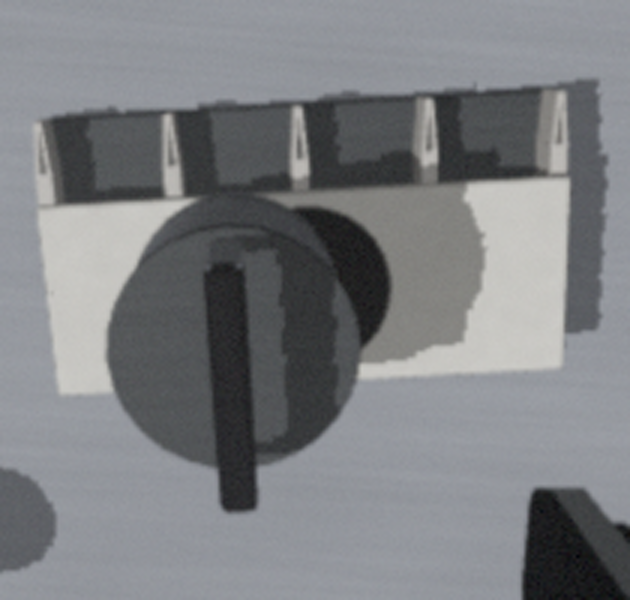

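```bash
python3 - <<'E'
from h import *
s=readout.get_state();C=cam('wrist',s)
f=lambda P:np.array(P)/3+[240,90]-[1/3,1/3]
B=back(C,f([[206,272],[243,270],[220,510],[257,508]]),.209);print(B.round(4))
R=back(C,f([[38,207],[570,177],[563,368],[58,394]]),.053);print(R.round(4),np.linalg.norm(np.diff(R,axis=0,append=R[:1]),axis=1).round(4))
# predicted bar rect
for k in(0,1):pass
a=np.arctan2(*(B[2]-B[0])[[1,0]]);b=np.arctan2(*(B[3]-B[1])[[1,0]]);print(np.degrees([a,b]))
e=(B[2]+B[3])/2;th=(a+b)/2;print('bar c',e-.046*np.array([np.cos(th),np.sin(th),0]))
E
```

```text
[[0.6166 0.0367 0.209 ]
 [0.615  0.0491 0.209 ]
 [0.7046 0.0469 0.209 ]
 [0.7029 0.0602 0.209 ]]
[[ 0.6255 -0.052   0.053 ]
 [ 0.5929  0.208   0.053 ]
 [ 0.6909  0.2206  0.053 ]
 [ 0.7233 -0.0408  0.053 ]] [0.262  0.0988 0.2634 0.0985]
[6.57829338 7.20547687]
bar c [0.6580809  0.04802629 0.209     ]
```

```bash
python3 - <<'E'
from h import *
s=st();go(s,[.658,.048,.182],ydir=97)
E
```

```text
t 4.12 tcp [0.6154 0.0495 0.381 ] x [ 0.004 -0.002 -1.   ] y [-0.068  0.998 -0.002] gap 0.0854 F [0.6 0.3 0.2] q [-0.05  0.43  0.58  1.72 -0.   -0.12]
MOVE [ 0.1991 -0.004   0.0417 -0.0539  0.0034  0.0021] deg 3.1
```

drive_tool(moves=[[[0.03,-0.004,0.02,-0.054,0.003,0.002,0],[0.07,-0.004,0.042,-0.054,0.003,0.002,0],[0.1,-0.004,0.042,-0.054,0.003,0.002,0],[0.12,-0.004,0.042,-0.054,0.003,0.002,0],[0.13,-0.004,0.042,-0.054,0.003,0.002,0]]])

```text
clock: 4.75
tcp_pos: [0.6571, 0.0481, 0.2506]
orientation: [0.706, -0.043, 0.706, 0.043]
wrist_force: [-0.1, 0.9, 0.0]
finger_gap: 0.0855
```

```bash
python3 - <<'E'
from h import *
s=st();go(s,[.658,.048,.182],ydir=97)
im=cams.read_camera('wrist');C=cam('wrist',s);cv2.imwrite('pics/w4.png',im)
E
```

```text
t 4.75 tcp [0.6571 0.0481 0.2506] x [-0.001 -0.    -1.   ] y [-0.122  0.993  0.   ] gap 0.0855 F [-0.1  0.9  0. ] q [-0.05  0.48  0.35  1.43 -0.   -0.17]
MOVE [ 0.0686 -0.0003  0.001  -0.0001 -0.0006 -0.0001] deg 0.0
```

View pics/w4.png

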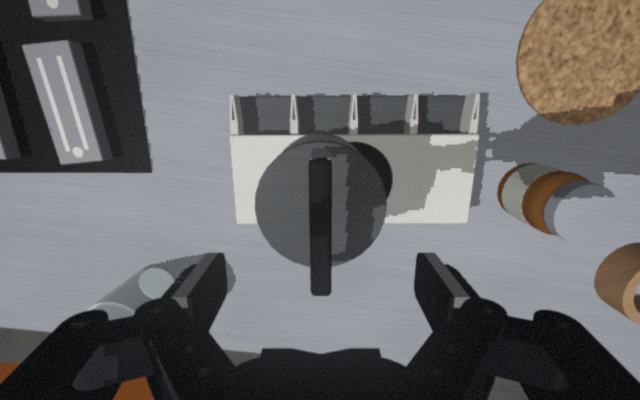

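drive_tool(moves=[[[0.03,0,0.001,0,0,0,0],[0.055,0,0.001,0,0,0,0],[0.069,0,0.001,0,0,0,0],[0.069,0,0.001,0,0,0,120],[0.069,0,0.001,0,0,0,255]]], squeeze=80)

```text
clock: 5.42
tcp_pos: [0.6586, 0.0483, 0.1824]
orientation: [0.706, -0.043, 0.706, 0.043]
wrist_force: [0.4, -0.0, 0.5]
finger_gap: 0.0518
```

drive_tool(moves=[[[0,0,0,0,0,0,255],[0,0,0,0,0,0,255],[0,0,0,0,0,0,255],[0,0,0,0,0,0,255],[0,0,0,0,0,0,255]]])

```text
clock: 6.05
tcp_pos: [0.6594, 0.0484, 0.1836]
orientation: [0.707, -0.043, 0.705, 0.043]
wrist_force: [-0.0, 0.5, 4.9]
finger_gap: 0.0124
```

drive_tool(moves=[[[-0.01,0,0,0,0,0,255],[-0.02,0,0,0,0,0,255],[-0.035,0,0,0,0,0,255],[-0.05,0,0,0,0,0,255],[-0.06,0,0,0,0,0,255]]])

```text
clock: 6.68
tcp_pos: [0.6597, 0.0484, 0.2453]
orientation: [0.708, -0.043, 0.704, 0.043]
wrist_force: [-0.4, 0.6, -5.9]
finger_gap: 0.0127
```

```bash
python3 - <<'E'
from h import *
s=st()
im=cams.read_camera('wrist');C=cam('wrist',s);cv2.imwrite('pics/w5.png',im)
go(s,[.4876,.331,.245],ydir=97+30);go(s,[.4876,.331,.245],ydir=97)
E
```

```text
t 6.67 tcp [0.6597 0.0484 0.2453] x [ 0.005  0.    -1.   ] y [-0.122  0.993 -0.001] gap 0.0127 F [-0.4  0.6 -5.9] q [-0.05  0.48  0.33  1.42  0.   -0.17]
MOVE [-0.0006  0.3015 -0.1363 -0.5235  0.0047  0.0019] deg 30.0
MOVE [-6.000e-04  3.015e-01 -1.363e-01  1.000e-04  4.900e-03  6.000e-04] deg 0.3
```

View pics/w5.png

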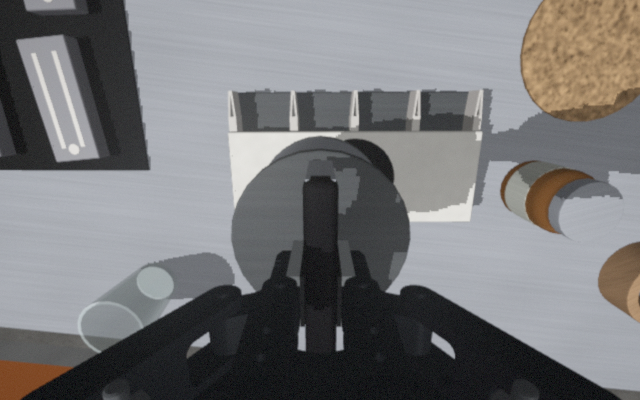

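drive_tool(moves=[[[0,0.01,-0.02,0,0,0,255],[0,0.035,-0.045,0,0,0,255],[0,0.07,-0.075,0,0,0,255],[0,0.11,-0.1,0,0,0,255],[0,0.155,-0.12,0,0,0,255]]])

```text
clock: 7.35
tcp_pos: [0.5208, 0.1882, 0.2459]
orientation: [0.708, -0.043, 0.703, 0.043]
wrist_force: [1.2, 0.7, -4.4]
finger_gap: 0.0125
```

drive_tool(moves=[[[0,0.045,-0.007,0,0,0,255],[0,0.085,-0.012,0,0,0,255],[0,0.12,-0.015,0,0,0,255],[0,0.14,-0.016,0,0,0,255],[0,0.145,-0.016,0,0,0,255]]])

```text
clock: 7.98
tcp_pos: [0.4872, 0.3309, 0.2456]
orientation: [0.708, -0.044, 0.703, 0.043]
wrist_force: [0.7, 0.7, -5.6]
finger_gap: 0.0127
```

```bash
python3 - <<'E'
from h import *
s=st()
im=cams.read_camera('wrist');C=cam('wrist',s);cv2.imwrite('pics/w6.png',im)
im=cams.read_camera('top');cv2.imwrite('pics/t6.png',cv2.resize(im[100:280,150:460],None,fx=2.5,fy=2.5))
go(s,[.4876,.331,.135],ydir=97)
E
```

```text
t 7.97 tcp [0.4872 0.3309 0.2456] x [ 0.007 -0.    -1.   ] y [-0.122  0.992 -0.001] gap 0.0127 F [ 0.7  0.7 -5.6] q [ 0.46  0.33  0.11  1.34 -0.    0.34]
MOVE [ 0.1106  0.0002 -0.0003  0.0005  0.0067  0.0013] deg 0.4
```

View pics/w6.png

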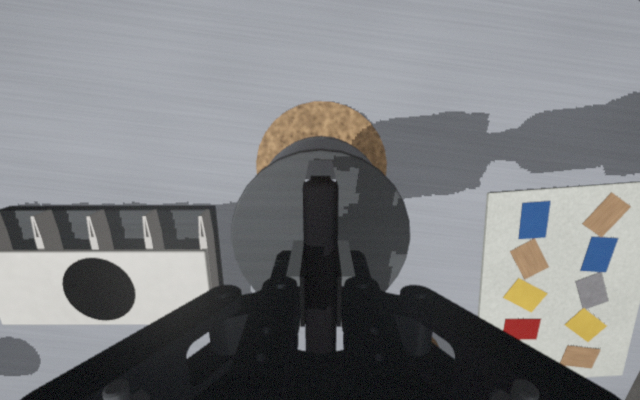

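View pics/t6.png

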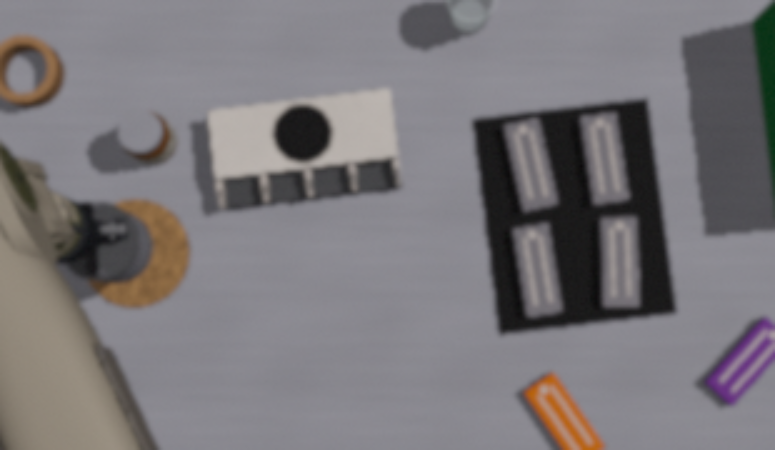

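drive_tool(moves=[[[0.025,0,0,0,0.006,0,255],[0.055,0,0,0,0.006,0,255],[0.08,0,0,0,0.006,0,255],[0.1,0,0,0,0.006,0,255],[0.106,0,0,0,0.006,0,255]]])

```text
clock: 8.7
tcp_pos: [0.4879, 0.3279, 0.1381]
orientation: [0.705, -0.043, 0.707, 0.041]
wrist_force: [-0.4, 0.5, -5.5]
finger_gap: 0.0124
```

```bash
python3 - <<'E'
from h import *
s=st()
C=cam('top');im=cams.read_camera('top')
g=cv2.cvtColor(im,6)
for zoom,nm in((0,0),):
    m=(g<60).astype(np.uint8)
    n,l,S,c=cv2.connectedComponentsWithStats(m)
    for k in range(1,n):
        if S[k,4]>150: print(S[k],c[k].round(1),back(C,c[k],.053).round(4))
for r in finder.regions_of('top','stand'): print('stand',r['conf'],rect(r['pixels'],C,.053))
m=(g>165).astype(np.uint8)
n,l,S,c=cv2.connectedComponentsWithStats(m)
for k in range(1,n):
    if S[k,4]>300: print('white',S[k],rect(l==k,C,.053))
E
```

```text
t 8.7 tcp [0.4879 0.3279 0.1381] x [-0.002 -0.003 -1.   ] y [-0.119  0.993 -0.003] gap 0.0124 F [-0.4  0.5 -5.5] q [ 0.46  0.38 -0.09  1.1  -0.    0.34]
[ 539   49  101  138 9335] [589.3 124.3] [[ 0.7664 -1.0624  0.053 ]]
[ 466   94   68   84 3613] [505.5 134.2] [[ 0.73   -0.7597  0.053 ]]
[ 451  100   71   88 1117] [464.4 149.2] [[ 0.6749 -0.6109  0.053 ]]
[ 340  141   79   92 3620] [379.  186.8] [[ 0.539  -0.3037  0.053 ]]
[261 143  21  21 337] [270.6 152.8] [[0.6607 0.0831 0.053 ]]
[184 185  26  30 337] [194.7 201.2] [[0.4866 0.351  0.053 ]]
[  0 241  15  69 354] [  5.7 259.8] [[0.2791 1.0103 0.053 ]]
[  30  256   72   71 2433] [ 66.  290.7] [[0.1719 0.7936 0.053 ]]
[  89  273   54   73 1315] [113.7 311.7] [[0.1002 0.6245 0.053 ]]
[  0 300  22  42 376] [  8.3 322.4] [[0.063  0.9893 0.053 ]]
[227 304  18  38 213] [235.8 322.5] [[0.0639 0.1986 0.053 ]]
[560 336  34  30 392] [576.  347.8] [[-0.0203 -0.981   0.053 ]]
[609 348  10  23 154] [614.2 359. ] [[-0.058  -1.1115  0.053 ]]
[628 355  11  25 187] [633.3 366.7] [[-0.0839 -1.1763  0.053 ]]
[169 387  28  12 166] [182.2 392.8] [[-0.174  0.379  0.053]]
stand 0.86 (0.6356, 0.0785, 265.2, 150.9, -83.2)
white [ 76 127  41  43 605] (0.6705, 0.7071, 156.3, 134.5, 8.1)
white [117 130  22  39 301] (0.6677, 0.5955, 140.7, 59.9, 14.2)
white [271 136  38  30 690] (0.6693, 0.015, 123.0, 94.8, -82.2)
white [234 141  36  30 685] (0.6522, 0.1528, 117.7, 94.8, -82.7)
white [ 82 168  21  42 439] (0.5351, 0.7215, 151.3, 51.8, 13.4)
```

drive_tool(moves=[[[0.002,0,0,0,0,0,255],[0.003,0,0,0,0,0,255],[0.004,0,0,0,0,0,255],[0.004,0,0,0,0,0,255],[0.004,0,0,0,0,0,255]]])

```text
clock: 9.43
tcp_pos: [0.4886, 0.3288, 0.1358]
orientation: [0.706, -0.043, 0.706, 0.042]
wrist_force: [-1.5, -1.0, -1.0]
finger_gap: 0.0127
```

Weight is on the cork. Open gently, then rise.

drive_tool(moves=[[[0,0,0,0,0,0,200],[0,0,0,0,0,0,150],[0,0,0,0,0,0,100],[0,0,0,0,0,0,60],[0,0,0,0,0,0,40]]])

```text
clock: 10.05
tcp_pos: [0.4886, 0.3288, 0.1358]
orientation: [0.706, -0.043, 0.706, 0.042]
wrist_force: [-1.3, -0.1, 0.4]
finger_gap: 0.072
```

drive_tool(moves=[[[-0.02,0,0,0,0,0,20],[-0.06,0,0,0,0,0,0],[-0.1,0,0,0,0,0,0],[-0.14,0,0,0,0,0,0],[-0.16,0,0,0,0,0,0]]])

```text
clock: 10.68
tcp_pos: [0.4892, 0.3295, 0.2985]
orientation: [0.707, -0.043, 0.704, 0.042]
wrist_force: [0.7, 0.3, 0.2]
finger_gap: 0.0855
```

```bash
python3 - <<'E'
from h import *
s=st();im=cams.read_camera('wrist');C=cam('wrist',s);cv2.imwrite('pics/w7.png',im)
im=cams.read_camera('top');cv2.imwrite('pics/t7.png',im);C=cam('top')
g=cv2.cvtColor(im,6)
mm=np.zeros(g.shape,np.uint8)
box=g[135:235,335:425]
sub=(box>95).astype(np.uint8)
n,l,S,c=cv2.connectedComponentsWithStats(sub)
for k in range(1,n):
    if 300<S[k,4]<900:
        m=np.zeros(g.shape,bool);m[135:235,335:425]=l==k
        print(S[k],rect(m,C,.023))
go(s,[.50,-.15,.30],ydir=97)
E
```

```text
t 10.68 tcp [0.4892 0.3295 0.2985] x [ 0.004 -0.    -1.   ] y [-0.12   0.993 -0.001] gap 0.0855 F [0.7 0.3 0.2] q [ 0.46  0.33  0.24  1.47 -0.    0.34]
[ 48  11  18  35 441] (0.63, -0.3537, 124.8, 46.7, 8.2)
[ 18  13  19  36 438] (0.6207, -0.2462, 124.6, 46.7, 12.6)
[ 56  52  15  35 452] (0.48, -0.3756, 123.7, 48.7, 1.7)
[ 21  55  18  36 449] (0.4669, -0.255, 124.7, 46.5, 8.7)
MOVE [-0.0013 -0.4773 -0.0467 -0.0022  0.0039  0.0008] deg 0.3
```

View pics/w7.png

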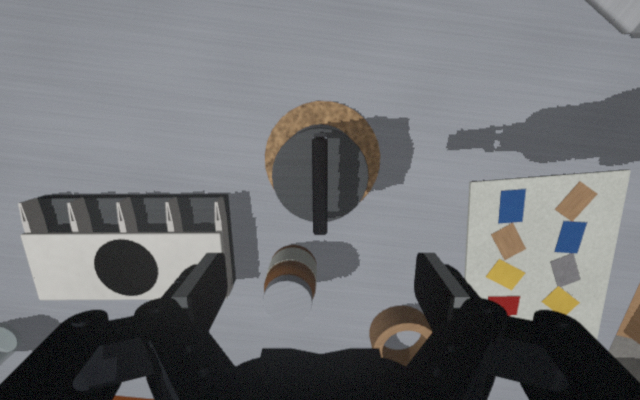

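drive_tool(moves=[[[0,-0.05,0,0,0,0,0],[0,-0.11,0.02,0,0,0,0],[0,-0.17,0.035,0,0,0,0],[0,-0.22,0.045,0,0,0,0],[0,-0.24,0.05,0,0,0,0]]])

```text
clock: 11.4
tcp_pos: [0.5682, 0.0948, 0.2972]
orientation: [0.707, -0.041, 0.705, 0.041]
wrist_force: [-0.2, -0.7, -0.2]
finger_gap: 0.0852
```

drive_tool(moves=[[[0,0,0,0,0,0,0],[0,0,0,0,0,0,0],[0,0,0,0,0,0,0],[0,0,0,0,0,0,0],[0,0,0,0,0,0,0]]])

```text
clock: 12.02
tcp_pos: [0.568, 0.0955, 0.2974]
orientation: [0.707, -0.042, 0.705, 0.042]
wrist_force: [0.1, 0.3, -0.1]
finger_gap: 0.0854
```

```bash
python3 - <<'E'
from h import *
s=st();im=cams.read_camera('wrist');C=cam('wrist',s);cv2.imwrite('pics/w8.png',im);np.savez('w8.npz',R=C[1],t=C[2],K=C[0])
cv2.imwrite('pics/w8z.png',cv2.resize(im[110:290,210:440],None,fx=3.4,fy=3.4,interpolation=cv2.INTER_CUBIC))
E
```

```text
t 12.03 tcp [0.568  0.0955 0.2974] x [ 0.003  0.    -1.   ] y [-0.118  0.993 -0.   ] gap 0.0854 F [ 0.1  0.3 -0.1] q [ 0.03  0.31  0.2   1.46  0.   -0.09]
```

View pics/w8.png

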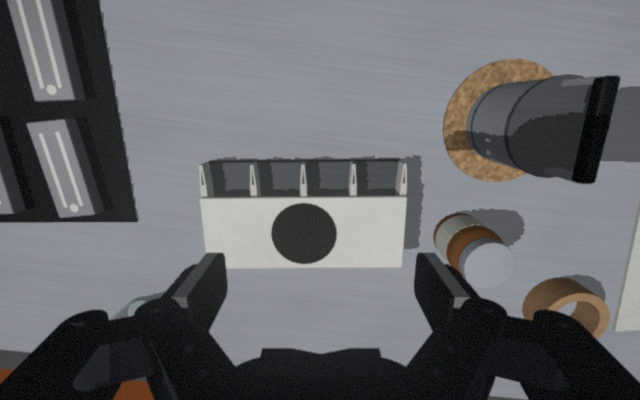

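View pics/w8z.png

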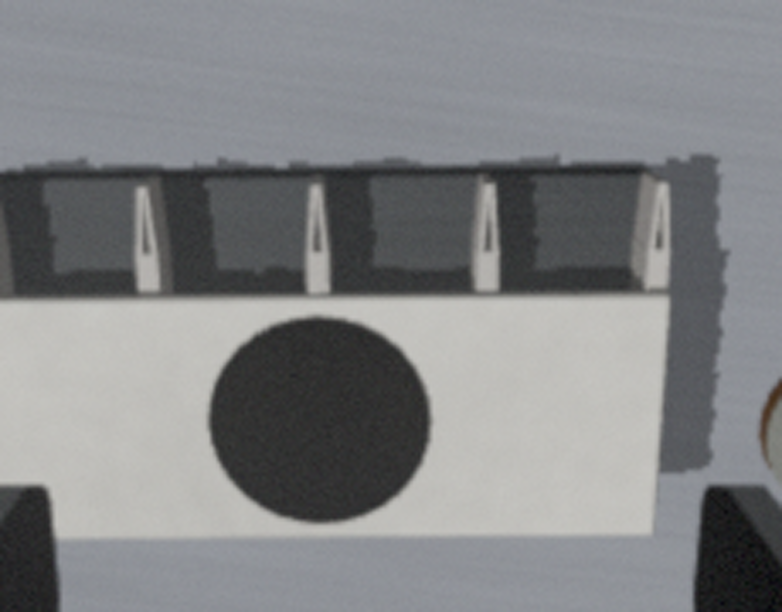

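```bash
python3 - <<'E'
from h import *
d=np.load('w8.npz');C=(d['K'],d['R'],d['t']);im=cv2.imread('pics/w8.png');g=cv2.cvtColor(im,6)
m=np.zeros(g.shape,np.uint8);m[200:267,265:345]=(g[200:267,265:345]<100)
n,l,S,c=cv2.connectedComponentsWithStats(m);k=1+np.argmax(S[1:,4]);print(S[k])
cc=cv2.findContours((l==k).astype(np.uint8),0,1)[0][0][:,0,:]
P=back(C,cc,.053)[:,:2];print('pad',cv2.minEnclosingCircle((P*1000).astype(np.float32)),P.mean(0))
w=(g>130).astype(np.uint8);w[:196]=0;w[m>0]=1
w[:, :195]=0;w[:,415:]=0;w[272:]=0
w=cv2.morphologyEx(w,cv2.MORPH_OPEN,np.ones((5,5)));n,l,S,c=cv2.connectedComponentsWithStats(w);k=1+np.argmax(S[1:,4])
print(rect(l==k,C,.053),S[k])
E
```

```text
[ 272  203   64   61 3041]
pad ((658.6357421875, 83.6460189819336), 42.33448028564453) [0.65800514 0.08362186]
(0.6603, 0.0854, 294.9, 105.5, -83.5) [  195   196   220    76 15325]
```

```bash
cat >> h.py <<'E'
SC=np.array([.6383,.0813]);SY=np.radians(7.0);U=np.array([np.cos(SY),np.sin(SY)]);V=np.array([-U[1],U[0]])
def sw(x,y): return SC+x*U+y*V
def ws(p): d=np.array(p[:2])-SC;return np.array([d@U,d@V])
E
python3 - <<'E'
from h import *
d=np.load('w8.npz');C=(d['K'],d['R'],d['t'])
for p in back(C,np.array([[145,183],[317,181],[487,180],[658,180]])/3.4+[210,110]-.35,.045): print(ws(p).round(4))
for p in back(C,np.array([[149,292],[318,292],[485,290],[655,290]])/3.4+[210,110]-.35,.045): print(ws(p).round(4))
s=st()
go(s,[.50,-.25,.30],ydir=97)
E
```

```text
[-0.0713 -0.0628]
[-0.0718  0.0005]
[-0.0719  0.063 ]
[-0.0716  0.1258]
[-0.0297 -0.064 ]
[-0.0294  0.    ]
[-0.0299  0.0632]
[-0.0296  0.1276]
t 12.07 tcp [0.5681 0.0953 0.2974] x [ 0.003  0.    -1.   ] y [-0.117  0.993 -0.   ] gap 0.0853 F [0.  0.2 0.6] q [ 0.03  0.31  0.2   1.46  0.   -0.09]
MOVE [-2.900e-03 -3.350e-01 -1.081e-01 -4.600e-03  3.400e-03  2.000e-04] deg 0.3
```

drive_tool(moves=[[[0,-0.05,-0.02,0,0,0,0],[0,-0.11,-0.04,0,0,0,0],[0,-0.17,-0.06,0,0,0,0],[0,-0.23,-0.08,0,0,0,0],[0,-0.29,-0.1,0,0,0,0]]])

```text
clock: 12.7
tcp_pos: [0.5029, -0.2032, 0.2974]
orientation: [0.707, -0.042, 0.704, 0.042]
wrist_force: [0.6, -1.0, -0.5]
finger_gap: 0.0855
```

drive_tool(moves=[[[0,-0.03,-0.01,0,0,0,0],[0,-0.05,-0.01,0,0,0,0],[0,-0.05,-0.01,0,0,0,0],[0,-0.05,-0.01,0,0,0,0],[0,-0.05,-0.01,0,0,0,0]]])

```text
clock: 13.32
tcp_pos: [0.4992, -0.2527, 0.2975]
orientation: [0.707, -0.042, 0.704, 0.042]
wrist_force: [0.3, 0.2, -0.2]
finger_gap: 0.0855
```

```bash
cat >> h.py <<'E'
def plates(im,C,z=.023,lo=110,show=None):
    """grey plates' top faces in the wrist picture: mask by saturation & brightness on dark mat"""
    g=cv2.cvtColor(im,6);m=(g>lo).astype(np.uint8)
    n,l,S,c=cv2.connectedComponentsWithStats(m);out=[]
    for k in range(1,n):
        if S[k,4]<1500 or S[k,4]>9000: continue
        r=rect(l==k,C,z)
        if 110<r[2]<150 and 40<r[3]<65: out.append(r);print('plate',S[k],r)
    return out
E
python3 - <<'E'
from h import *
s=st();im=cams.read_camera('wrist');C=cam('wrist',s);cv2.imwrite('pics/w9.png',im)
plates(im,C)
E
```

```text
t 13.32 tcp [ 0.4992 -0.2527  0.2975] x [ 0.004  0.    -1.   ] y [-0.12   0.993 -0.   ] gap 0.0855 F [ 0.3  0.2 -0.2] q [-0.61  0.27  0.15  1.45  0.   -0.73]
plate [ 210   80   42  105 4021] (0.4771, -0.3736, 129.1, 50.7, 0.9)
plate [ 301   83   42  103 3965] (0.4647, -0.2545, 128.4, 50.4, 9.0)
plate [ 218  200   43   84 2921] (0.6274, -0.353, 128.2, 50.4, 8.1)
plate [ 293  202   44   85 2925] (0.6183, -0.2457, 128.5, 50.3, 12.5)
```

View pics/w9.png

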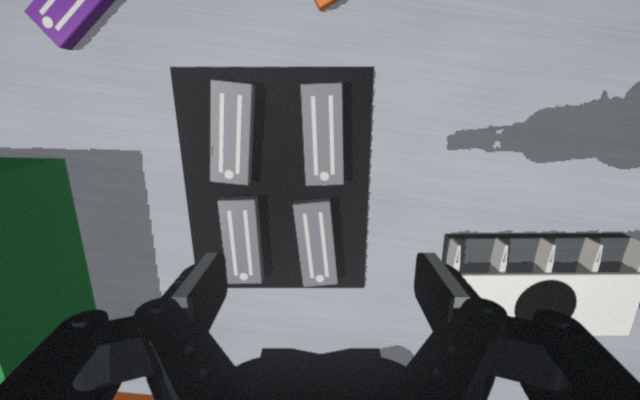

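```bash
cat >> h.py <<'E'
def grip_of(r,d=.045):
    a=np.radians(r[4]);return np.array(r[:2])-d*np.array([np.cos(a),np.sin(a)]),r[4]+90
E
python3 - <<'E'
from h import *
s=st()
p,a=grip_of((.4647,-.2545,0,0,9.0));print(p,a);go(s,[*p,.07],ydir=a)
E
```

```text
t 13.38 tcp [ 0.4992 -0.2528  0.2976] x [ 0.004 -0.    -1.   ] y [-0.12   0.993 -0.001] gap 0.0854 F [0.2 0.4 0.3] q [-0.61  0.27  0.15  1.45  0.   -0.73]
[ 0.42025402 -0.26153955] 99.0
MOVE [ 0.2272  0.0009 -0.0804 -0.0373  0.0043  0.0006] deg 2.1
```

drive_tool(moves=[[[0.045,0.001,-0.03,-0.037,0.004,0,0],[0.1,0.001,-0.06,-0.037,0.004,0,0],[0.155,0.001,-0.08,-0.037,0.004,0,0],[0.2,0.001,-0.08,-0.037,0.004,0,0],[0.22,0.001,-0.08,-0.037,0.004,0,0]]], squeeze=80)

```text
clock: 14.0
tcp_pos: [0.4191, -0.2595, 0.0749]
orientation: [0.704, -0.055, 0.706, 0.056]
wrist_force: [0.4, -0.7, -0.2]
finger_gap: 0.0854
```

```bash
python3 - <<'E'
from h import *
s=st()
p,a=grip_of((.4647,-.2545,0,0,9.0));go(s,[*p,.005],ydir=a)
im=cams.read_camera('wrist');cv2.imwrite('pics/w10.png',im);plates(im,cam('wrist',s))
E
```

```text
t 14.0 tcp [ 0.4191 -0.2595  0.0749] x [-0.002  0.002 -1.   ] y [-0.157  0.988  0.002] gap 0.0854 F [ 0.4 -0.7 -0.2] q [-0.72  0.27 -0.42  0.88 -0.   -0.87]
MOVE [ 0.0699 -0.0024  0.0009  0.0005 -0.0019 -0.0022] deg 0.2
```

View pics/w10.png

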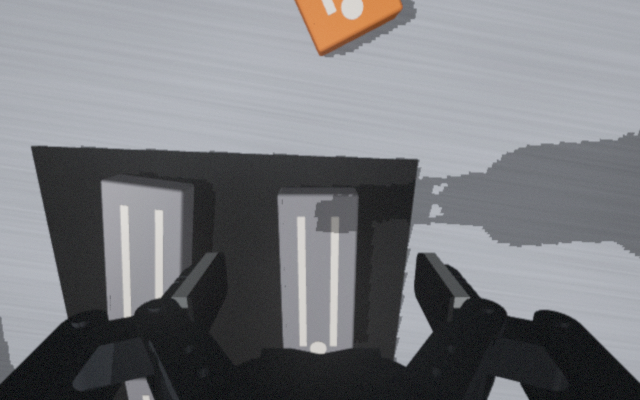

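drive_tool(moves=[[[0.03,-0.002,0.001,0,-0.002,0,0],[0.055,-0.002,0.001,0,-0.002,0,0],[0.069,-0.002,0.001,0,-0.002,0,0],[0.069,-0.002,0.001,0,-0.002,0,0],[0.069,-0.002,0.001,0,-0.002,0,60]]])

```text
clock: 14.68
tcp_pos: [0.4205, -0.261, 0.0054]
orientation: [0.705, -0.055, 0.705, 0.057]
wrist_force: [-0.3, 0.2, -0.1]
finger_gap: 0.0697
```

drive_tool(moves=[[[0,0,0,0,0,0,255],[0,0,0,0,0,0,255],[0,0,0,0,0,0,255],[0,0,0,0,0,0,255],[0,0,0,0,0,0,255]]])

```text
clock: 15.3
tcp_pos: [0.4214, -0.2618, 0.0069]
orientation: [0.705, -0.056, 0.704, 0.056]
wrist_force: [-1.3, 1.2, 6.5]
finger_gap: 0.0501
```

drive_tool(moves=[[[-0.01,0,0,0,0,0,255],[-0.02,0,0,0,0,0,255],[-0.035,0,0,0,0,0,255],[-0.045,0,0,0,0,0,255],[-0.05,0,0,0,0,0,255]]])

```text
clock: 15.92
tcp_pos: [0.4217, -0.2622, 0.0579]
orientation: [0.706, -0.056, 0.704, 0.056]
wrist_force: [-0.1, -0.1, -1.3]
finger_gap: 0.05
```

```bash
python3 - <<'E'
from h import *
s=st()
im=cams.read_camera('wrist');cv2.imwrite('pics/w11.png',im)
im=cams.read_camera('side');cv2.imwrite('pics/s11.png',cv2.resize(im[100:340,180:440],None,fx=2.5,fy=2.5))
p=sw(-.2,.096);go(s,[*p,.055],ydir=97)
E
```

```text
t 15.93 tcp [ 0.4217 -0.2622  0.0579] x [ 0.003 -0.    -1.   ] y [-0.157  0.988 -0.   ] gap 0.05 F [-0.1 -0.1 -1.3] q [-0.72  0.29 -0.44  0.84  0.   -0.88]
MOVE [0.0029 0.4082 0.0715 0.0359 0.0025 0.0005] deg 2.1
```

View pics/w11.png

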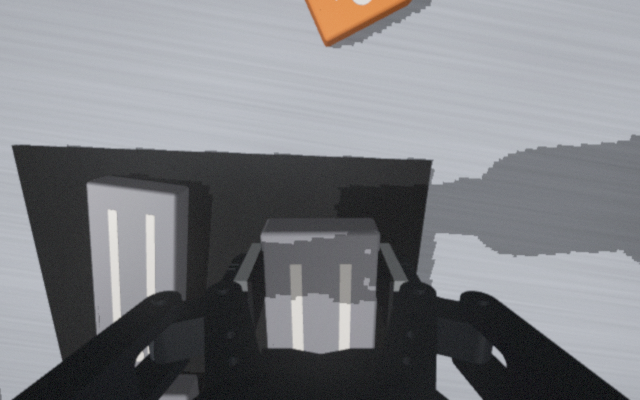

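View pics/s11.png

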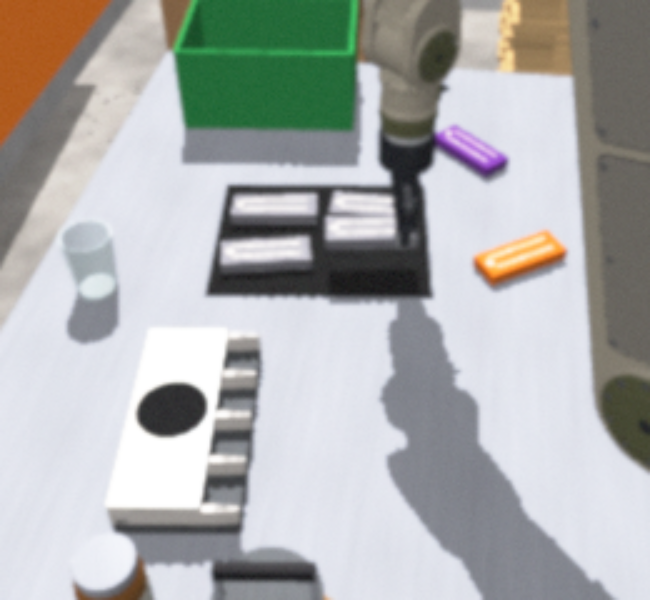

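drive_tool(moves=[[[0,0.02,-0.005,0.01,0.002,0,255],[0,0.055,-0.005,0.02,0.002,0,255],[0,0.1,0,0.036,0.002,0,255],[0,0.15,0.01,0.036,0.002,0,255],[0,0.2,0.02,0.036,0.002,0,255]]])

```text
clock: 16.65
tcp_pos: [0.4095, -0.06, 0.0572]
orientation: [0.706, -0.043, 0.706, 0.043]
wrist_force: [0.5, 1.0, -1.3]
finger_gap: 0.0497
```

drive_tool(moves=[[[0,0.05,0.02,0,0,0,255],[0,0.1,0.035,0,0,0,255],[0,0.15,0.045,0,0,0,255],[0,0.19,0.045,0,0,0,255],[0,0.205,0.045,0,0,0,255]]])

```text
clock: 17.27
tcp_pos: [0.4284, 0.1507, 0.0568]
orientation: [0.705, -0.044, 0.706, 0.044]
wrist_force: [-0.5, -0.8, -2.8]
finger_gap: 0.0498
```

```bash
python3 - <<'E'
from h import *
s=st();print(ws(s['tcp_pos']))
im=cams.read_camera('wrist');cv2.imwrite('pics/w12.png',im)
p=sw(-.2,.096);go(s,[*p,.025],ydir=97)
E
```

```text
t 17.27 tcp [0.4284 0.1507 0.0568] x [-0.001  0.    -1.   ] y [-0.124  0.992  0.   ] gap 0.0498 F [-0.5 -0.8 -2.8] q [ 0.16  0.22 -0.54  0.81  0.    0.04]
[-0.19985626  0.0944332 ]
MOVE [ 0.0318  0.0016 -0.0001  0.002  -0.0011 -0.0002] deg 0.1
```

View pics/w12.png

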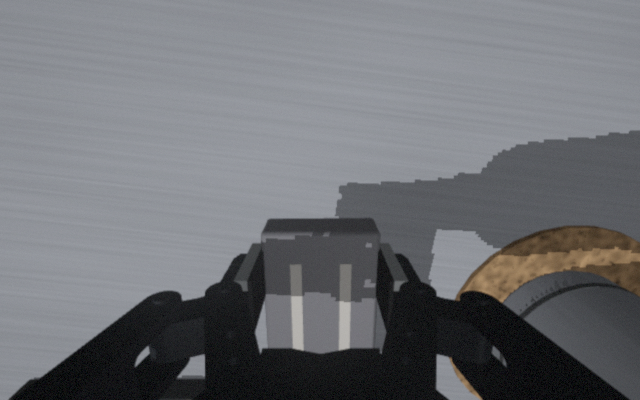

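```bash
python3 - <<'E'
from h import *
s=st();C=cam('wrist',s)
for z in(.0733,.0743):
  for p in back(C,[[263,233],[378,234]],z): print(ws(p)-ws(s['tcp_pos']))
E
```

```text
t 17.32 tcp [0.4285 0.1512 0.0568] x [-0.001  0.001 -1.   ] y [-0.124  0.992  0.001] gap 0.0494 F [-0.   1.8 -1.9] q [ 0.16  0.22 -0.54  0.81  0.    0.04]
[-0.01985546 -0.02480628]
[-0.01946726  0.02418223]
[-0.02026186 -0.02461459]
[-0.01987673  0.02398599]
```

drive_tool(moves=[[[0.01,0.0015,0,0,0,0,255],[0.022,0.0015,0,0,0,0,255],[0.0315,0.0015,0,0,0,0,255],[0.0315,0.0015,0,0,0,0,255],[0.0315,0.0015,0,0,0,0,255]]])

```text
clock: 17.95
tcp_pos: [0.4283, 0.1523, 0.0253]
orientation: [0.705, -0.043, 0.706, 0.044]
wrist_force: [0.8, 0.9, -0.9]
finger_gap: 0.05
```

```bash
python3 - <<'E'
from h import *
s=st();print(ws(s['tcp_pos']))
im=cams.read_camera('side');cv2.imwrite('pics/s13.png',cv2.resize(im[200:360,180:380],None,fx=3.5,fy=3.5))
p=sw(-.093,.096);go(s,[*p,.025],ydir=97)
E
```

```text
t 17.95 tcp [0.4283 0.1523 0.0253] x [-0.001  0.001 -1.   ] y [-0.123  0.992  0.001] gap 0.05 F [ 0.8  0.9 -0.9] q [ 0.16  0.26 -0.58  0.73  0.    0.04]
[-0.19973994  0.09604872]
MOVE [ 0.0002 -0.0002  0.1067  0.0012 -0.0011 -0.0009] deg 0.1
```

View pics/s13.png

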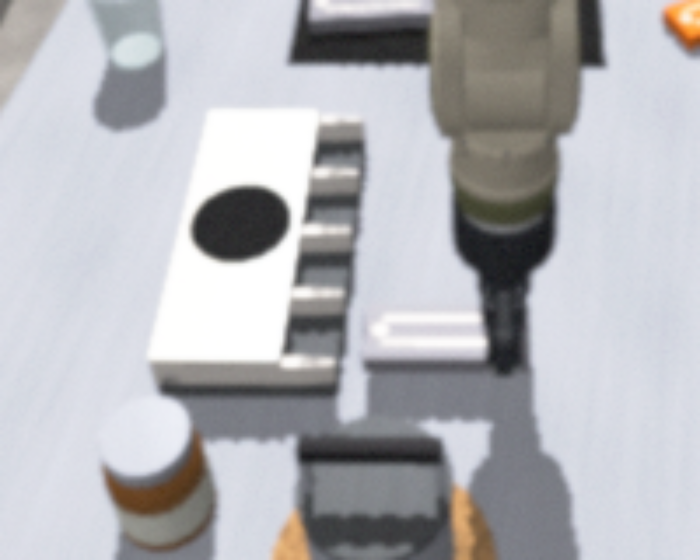

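drive_tool(moves=[[[0,0,0.012,0,0,0,255],[0,0,0.025,0,0,0,255],[0,0,0.037,0,0,0,255],[0,0,0.05,0,0,0,255],[0,0,0.06,0,0,0,255]]])

```text
clock: 18.62
tcp_pos: [0.4892, 0.16, 0.0254]
orientation: [0.706, -0.043, 0.706, 0.044]
wrist_force: [0.5, -0.1, -0.8]
finger_gap: 0.0501
```

```bash
python3 - <<'E'
from h import *
s=st();print(ws(s['tcp_pos']))
im=cams.read_camera('side');cv2.imwrite('pics/s14.png',cv2.resize(im[200:360,180:380],None,fx=3.5,fy=3.5))
p=sw(-.093,.096);go(s,[*p,.025],ydir=97)
E
```

```text
t 18.62 tcp [0.4892 0.16   0.0254] x [-0.     0.001 -1.   ] y [-0.123  0.992  0.001] gap 0.0501 F [ 0.5 -0.1 -0.8] q [ 0.16  0.36 -0.44  0.78  0.    0.04]
[-0.13835352  0.09623561]
MOVE [ 0.0004 -0.0003  0.0454  0.0014 -0.0003 -0.0009] deg 0.1
```

View pics/s14.png

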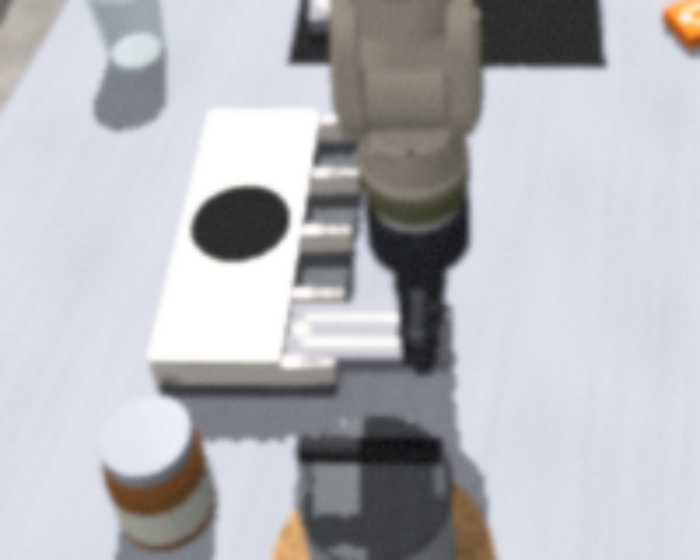

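Entering bay 3 cleanly with no force. Continue.

drive_tool(moves=[[[0,0,0.01,0,0,0,255],[0,0,0.02,0,0,0,255],[0,0,0.03,0,0,0,255],[0,0,0.04,0,0,0,255],[0,0,0.044,0,0,0,255]]])

```text
clock: 19.3
tcp_pos: [0.5352, 0.1656, 0.0257]
orientation: [0.706, -0.043, 0.705, 0.044]
wrist_force: [0.1, -0.4, -1.6]
finger_gap: 0.0501
```

```bash
python3 - <<'E'
from h import *
s=st();print(ws(s['tcp_pos']))
E
```

```text
t 19.3 tcp [0.5352 0.1656 0.0257] x [ 0.002  0.001 -1.   ] y [-0.123  0.992  0.001] gap 0.0501 F [ 0.1 -0.4 -1.6] q [ 0.16  0.43 -0.32  0.82  0.    0.03]
[-0.09201131  0.09622715]
```

drive_tool(moves=[[[0.001,0,0,0,0,0,255],[0.001,0,0,0,0,0,120],[0.001,0,0,0,0,0,60],[0.001,0,0,0,0,0,55],[-0.02,0,0,0,0,0,55]]])

```text
clock: 19.92
tcp_pos: [0.5337, 0.1653, 0.0446]
orientation: [0.705, -0.043, 0.706, 0.044]
wrist_force: [0.0, -0.6, -0.6]
finger_gap: 0.067
```

drive_tool(moves=[[[-0.025,0,0,0,0,0,55],[-0.035,0,-0.01,0,0,0,55],[-0.035,0,-0.05,0,0,0,255],[-0.035,0,-0.06,0,0,0,255],[-0.02,0,-0.06,0,0,0,255]]])

```text
clock: 20.55
tcp_pos: [0.4746, 0.1581, 0.0651]
orientation: [0.706, -0.043, 0.705, 0.044]
wrist_force: [0.8, -0.1, -0.3]
finger_gap: 0.0123
```

```bash
python3 - <<'E'
from h import *
s=st();print(ws(s['tcp_pos']))
im=cams.read_camera('side');cv2.imwrite('pics/s15.png',cv2.resize(im[200:360,180:380],None,fx=3.5,fy=3.5))
im=cams.read_camera('wrist');cv2.imwrite('pics/w15.png',im)
p=sw(-.14,.096);go(s,[*p,.028],ydir=97)
E
```

```text
t 20.55 tcp [0.4746 0.1581 0.0651] x [ 0.001  0.001 -1.   ] y [-0.123  0.992  0.001] gap 0.0123 F [ 0.8 -0.1 -0.3] q [ 0.16  0.29 -0.42  0.86  0.    0.04]
[-0.15311986  0.09618095]
MOVE [ 0.0372 -0.0002  0.0131  0.0013  0.0015 -0.001 ] deg 0.1
```

View pics/s15.png

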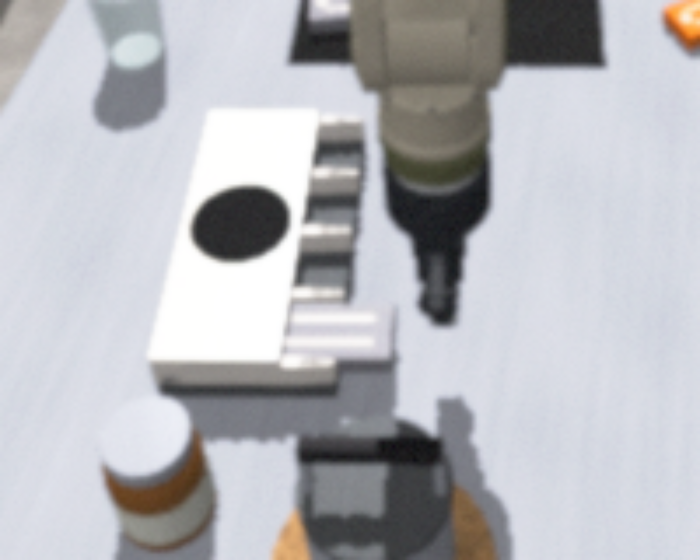

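View pics/w15.png

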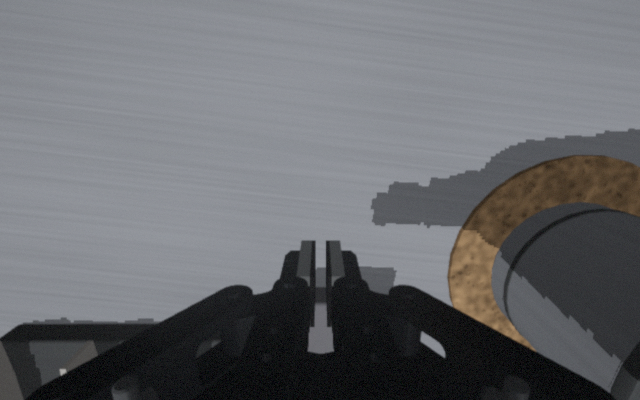

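drive_tool(moves=[[[0.02,0,0,0,0,0,255],[0.037,0,0.002,0,0,0,255],[0.038,0,0.013,0,0,0,255],[0.038,0,0.025,0,0,0,255],[0.038,0,0.035,0,0,0,255]]])

```text
clock: 21.28
tcp_pos: [0.5103, 0.1623, 0.0255]
orientation: [0.705, -0.043, 0.706, 0.044]
wrist_force: [-1.0, -0.5, -0.4]
finger_gap: 0.0002
```

drive_tool(moves=[[[0,0,0.008,0,0,0,255],[0,0,0.014,0,0,0,255],[0,0,0.02,0,0,0,255],[0,0,0.023,0,0,0,255],[0,0,0.026,0,0,0,255]]])

```text
clock: 21.9
tcp_pos: [0.5359, 0.1655, 0.0254]
orientation: [0.705, -0.043, 0.706, 0.044]
wrist_force: [-2.4, -0.4, 0.5]
finger_gap: 0.0002
```

```bash
python3 - <<'E'
from h import *
s=st();print(ws(s['tcp_pos']))
im=cams.read_camera('side');cv2.imwrite('pics/s16.png',cv2.resize(im[200:360,180:380],None,fx=3.5,fy=3.5))
E
```

```text
t 21.9 tcp [0.5359 0.1655 0.0254] x [-0.002  0.001 -1.   ] y [-0.123  0.992  0.001] gap 0.0002 F [-2.4 -0.4  0.5] q [ 0.16  0.43 -0.31  0.83  0.    0.03]
[-0.09138582  0.09606139]
```

View pics/s16.png

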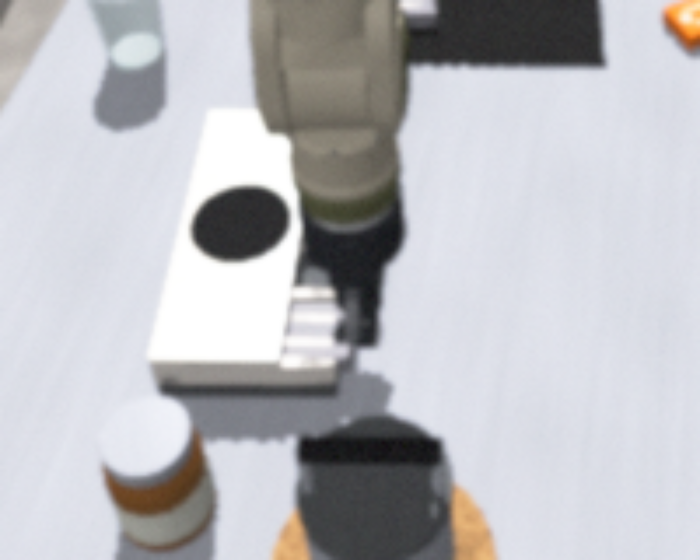

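drive_tool(moves=[[[0,0,0.002,0,0,0,255],[0,0,0.003,0,0,0,255],[0,0,0.003,0,0,0,255],[0,0,0.003,0,0,0,255],[0,0,0.003,0,0,0,255]]])

```text
clock: 22.58
tcp_pos: [0.5368, 0.1656, 0.0251]
orientation: [0.704, -0.043, 0.708, 0.044]
wrist_force: [-7.4, -1.6, 5.2]
finger_gap: -0.0001
```

drive_tool(moves=[[[0,0,0.002,0,0,0,255],[0,0,0.003,0,0,0,255],[0,0,0.003,0,0,0,255],[0,0,0.003,0,0,0,255],[0,0,0.003,0,0,0,255]]])

```text
clock: 23.2
tcp_pos: [0.5367, 0.1656, 0.0248]
orientation: [0.702, -0.044, 0.71, 0.044]
wrist_force: [-8.4, -2.2, 5.4]
finger_gap: -0.0002
```

```bash
python3 - <<'E'
from h import *
s=st();go(s,[.50,.10,.30],ydir=97);go(s,[.50,-.18,.30],ydir=97)
E
```

```text
t 23.2 tcp [0.5367 0.1656 0.0248] x [-0.011 -0.001 -1.   ] y [-0.123  0.992  0.   ] gap -0.0002 F [-8.4 -2.2  5.4] q [ 0.16  0.44 -0.3   0.84  0.    0.03]
MOVE [-0.2747 -0.0605 -0.0475  0.0013 -0.011  -0.0005] deg 0.6
MOVE [-0.2745 -0.3383 -0.082   0.0013 -0.011  -0.0005] deg 0.6
```

drive_tool(moves=[[[0,0,-0.02,0,-0.011,0,255],[-0.03,0,-0.04,0,-0.011,0,200],[-0.09,-0.03,-0.06,0,-0.011,0,100],[-0.15,-0.07,-0.07,0,-0.011,0,0],[-0.21,-0.11,-0.075,0,-0.011,0,0]]])

```text
clock: 23.82
tcp_pos: [0.4781, 0.0619, 0.2148]
orientation: [0.706, -0.044, 0.705, 0.044]
wrist_force: [1.3, 1.4, -0.3]
finger_gap: 0.0717
```

drive_tool(moves=[[[-0.03,-0.06,0,0,0,0,0],[-0.06,-0.12,0,0,0,0,0],[-0.06,-0.18,0,0,0,0,0],[-0.06,-0.2,0,0,0,0,0],[-0.06,-0.2,0,0,0,0,0]]])

```text
clock: 24.45
tcp_pos: [0.5033, -0.1387, 0.2747]
orientation: [0.707, -0.043, 0.705, 0.043]
wrist_force: [-0.5, -0.0, -0.6]
finger_gap: 0.0857
```

```bash
python3 - <<'E'
from h import *
s=st();im=cams.read_camera('wrist');C=cam('wrist',s);cv2.imwrite('pics/w17.png',im)
for r in plates(im,C):
    p,a=grip_of(r);print(p.round(4),a);go(s,[*p,.07],ydir=a)
E
```

```text
t 24.45 tcp [ 0.5033 -0.1387  0.2747] x [ 0.002 -0.    -1.   ] y [-0.12   0.993 -0.   ] gap 0.0857 F [-0.5 -0.  -0.6] q [-0.42  0.2   0.    1.37  0.   -0.54]
plate [ 204  194   53   90 3080] (0.6183, -0.2454, 128.2, 50.3, 12.8)
[ 0.5744 -0.2554] 102.8
MOVE [ 0.2048 -0.1243  0.0561 -0.1027  0.0023  0.0005] deg 5.9
```

View pics/w17.png

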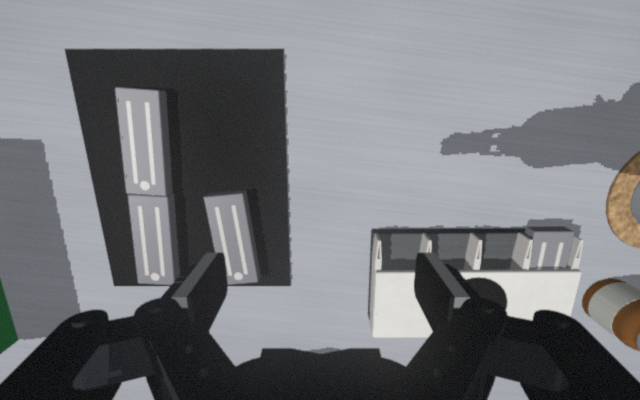

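drive_tool(moves=[[[0.03,-0.04,0.02,-0.05,0.002,0,0],[0.07,-0.09,0.04,-0.1,0.002,0,0],[0.12,-0.124,0.056,-0.103,0.002,0,0],[0.17,-0.124,0.056,-0.103,0.002,0,0],[0.2,-0.124,0.056,-0.103,0.002,0,0]]])

```text
clock: 25.12
tcp_pos: [0.5728, -0.2512, 0.0711]
orientation: [0.701, -0.079, 0.704, 0.081]
wrist_force: [0.4, 0.7, 0.7]
finger_gap: 0.0854
```

```bash
python3 - <<'E'
from h import *
s=st();im=cams.read_camera('wrist');cv2.imwrite('pics/w18.png',im)
p,a=grip_of((.6183,-.2454,0,0,12.8));go(s,[*p,.005],ydir=a)
E
```

```text
t 25.12 tcp [ 0.5728 -0.2512  0.0711] x [-0.004  0.003 -1.   ] y [-0.225  0.974  0.004] gap 0.0854 F [0.4 0.7 0.7] q [-0.54  0.5  -0.08  1.    0.   -0.77]
MOVE [ 0.0661 -0.0046  0.0009  0.0031 -0.0032 -0.0038] deg 0.3
```

View pics/w18.png

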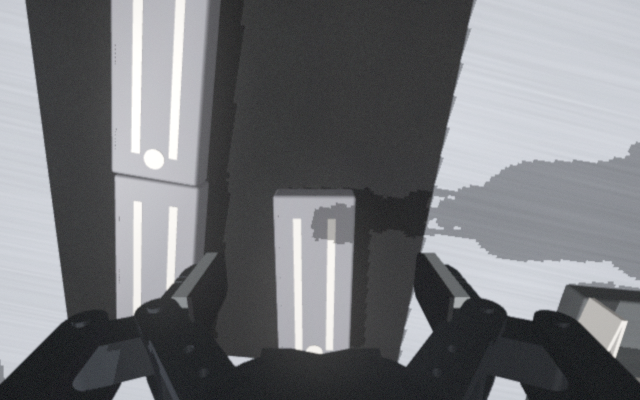

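drive_tool(moves=[[[0.02,-0.0045,0.001,0.003,-0.003,-0.003,60],[0.04,-0.0045,0.001,0.003,-0.003,-0.003,60],[0.06,-0.0045,0.001,0.003,-0.003,-0.003,60],[0.0655,-0.0045,0.001,0.003,-0.003,-0.003,60],[0.0655,-0.0045,0.001,0.003,-0.003,-0.003,60]]])

```text
clock: 25.8
tcp_pos: [0.5729, -0.2531, 0.003]
orientation: [0.701, -0.078, 0.704, 0.081]
wrist_force: [-0.2, -0.8, -0.5]
finger_gap: 0.0651
```

drive_tool(moves=[[[0,0,0,0,0,0,255],[0,0,0,0,0,0,255],[0,0,0,0,0,0,255],[0,0,0,0,0,0,255],[0,0,0,0,0,0,255]]])

```text
clock: 26.42
tcp_pos: [0.574, -0.2535, 0.0047]
orientation: [0.702, -0.079, 0.703, 0.08]
wrist_force: [-0.3, 1.7, 6.9]
finger_gap: 0.0501
```

drive_tool(moves=[[[-0.01,0,0,0,0,0,255],[-0.02,0,0,0,0,0,255],[-0.035,0,0,0,0,0,255],[-0.05,0,0,0,0,0,255],[-0.055,0,0,0,0,0,255]]])

```text
clock: 27.05
tcp_pos: [0.575, -0.2541, 0.0616]
orientation: [0.703, -0.079, 0.702, 0.08]
wrist_force: [-0.4, -0.0, -1.9]
finger_gap: 0.0501
```

```bash
python3 - <<'E'
from h import *
s=st();C=cam('wrist',s)
im=cams.read_camera('wrist');cv2.imwrite('pics/w19.png',im)
p=sw(-.2,.032);go(s,[*p,.055],ydir=97);print(p)
E
```

```text
t 27.05 tcp [ 0.575  -0.2541  0.0616] x [ 0.001  0.001 -1.   ] y [-0.223  0.975  0.001] gap 0.0501 F [-0.4 -0.  -1.9] q [-0.54  0.51 -0.08  0.98  0.   -0.77]
MOVE [ 0.0067  0.3652 -0.0591  0.103   0.0007 -0.0006] deg 5.9
[0.43589095 0.08868761]
```

View pics/w19.png

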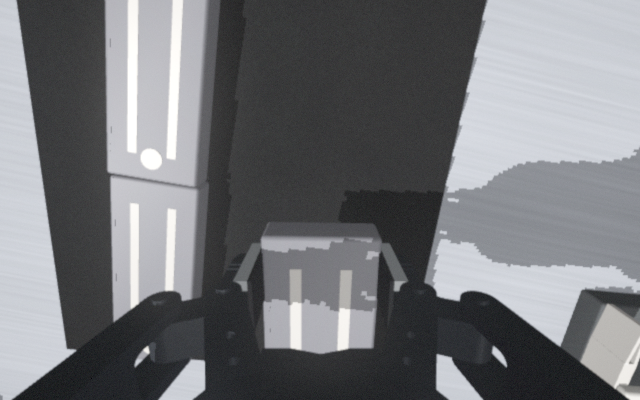

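drive_tool(moves=[[[0,0.01,-0.03,0.02,0,0,255],[0,0.03,-0.06,0.05,0,0,255],[0,0.055,-0.09,0.08,0,0,255],[0,0.08,-0.115,0.103,0,0,255],[0,0.115,-0.125,0.103,0,0,255]]])

```text
clock: 27.72
tcp_pos: [0.4259, -0.1695, 0.0613]
orientation: [0.706, -0.042, 0.706, 0.043]
wrist_force: [1.5, -0.4, -1.1]
finger_gap: 0.0501
```

```bash
python3 - <<'E'
from h import *
s=st()
p=sw(-.2,.032);go(s,[*p,.055],ydir=97);print(p)
E
```

```text
t 27.73 tcp [ 0.4259 -0.1695  0.0613] x [-0.     0.001 -1.   ] y [-0.12   0.993  0.001] gap 0.0501 F [ 1.5 -0.4 -1.1] q [-0.55  0.22 -0.53  0.83  0.   -0.67]
MOVE [ 6.500e-03  2.552e-01  4.090e-02 -2.200e-03  1.000e-04 -1.000e-03] deg 0.1
[0.43589095 0.08868761]
```

drive_tool(moves=[[[0,0.045,0,0,0,0,255],[0,0.1,0.01,0,0,0,255],[0,0.16,0.025,0,0,0,255],[0,0.215,0.035,0,0,0,255],[0,0.252,0.041,-0.002,0,0,255]]])

```text
clock: 28.35
tcp_pos: [0.436, 0.0879, 0.0616]
orientation: [0.706, -0.043, 0.706, 0.044]
wrist_force: [1.3, -0.2, -1.7]
finger_gap: 0.05
```

drive_tool(moves=[[[0.01,0.002,0,0,0,0,255],[0.02,0.002,0,0,0,0,255],[0.03,0.002,0,0,0,0,255],[0.037,0.002,0,0,0,0,255],[0.037,0.002,0,0,0,0,255]]])

```text
clock: 28.98
tcp_pos: [0.4352, 0.0892, 0.0238]
orientation: [0.705, -0.043, 0.706, 0.044]
wrist_force: [1.1, -1.1, -1.6]
finger_gap: 0.0502
```

```bash
python3 - <<'E'
from h import *
s=st();print(ws(s['tcp_pos']))
im=cams.read_camera('side');cv2.imwrite('pics/s20.png',cv2.resize(im[200:360,180:380],None,fx=3.5,fy=3.5))
p=sw(-.093,.032);go(s,[*p,.0235],ydir=97)
im=cams.read_camera('wrist');cv2.imwrite('pics/w20.png',im)
E
```

```text
t 28.98 tcp [0.4352 0.0892 0.0238] x [-0.002  0.001 -1.   ] y [-0.122  0.993  0.001] gap 0.0502 F [ 1.1 -1.1 -1.6] q [ 0.02  0.25 -0.61  0.72  0.   -0.1 ]
[-0.2006393   0.03256021]
MOVE [ 1.000e-04 -6.000e-04  1.076e-01  2.000e-04 -1.500e-03 -1.400e-03] deg 0.1
```

View pics/s20.png

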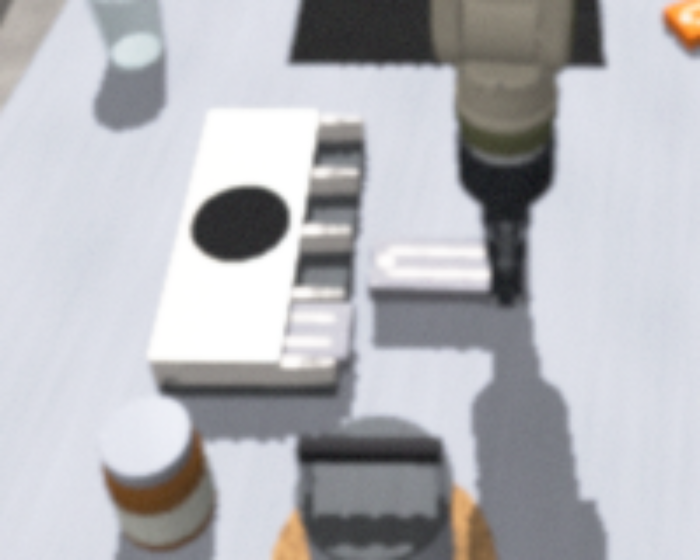

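View pics/w20.png

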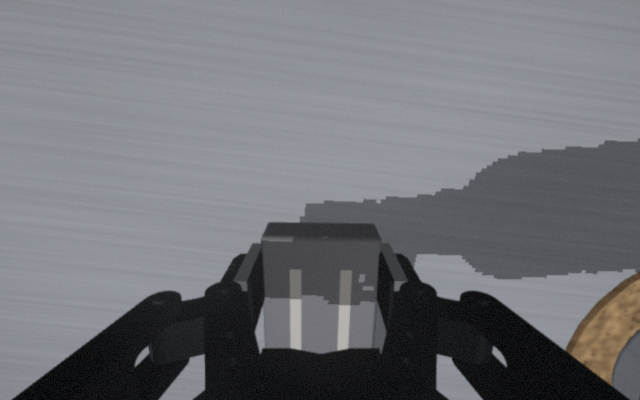

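drive_tool(moves=[[[0,-0.0005,0.012,0,0,0,255],[0,-0.0005,0.025,0,0,0,255],[0,-0.0005,0.037,0,0,0,255],[0,-0.0005,0.05,0,0,0,255],[0,-0.0005,0.06,0,0,0,255]]])

```text
clock: 29.7
tcp_pos: [0.4966, 0.0965, 0.0245]
orientation: [0.706, -0.043, 0.706, 0.044]
wrist_force: [0.3, 0.4, -1.3]
finger_gap: 0.0502
```

drive_tool(moves=[[[0,0,0.01,0,0,0,255],[0,0,0.02,0,0,0,255],[0,0,0.03,0,0,0,255],[0,0,0.04,0,0,0,255],[0,0,0.046,0,0,0,255]]])

```text
clock: 30.32
tcp_pos: [0.543, 0.1023, 0.0245]
orientation: [0.706, -0.043, 0.706, 0.044]
wrist_force: [0.4, 0.5, -2.1]
finger_gap: 0.0504
```

```bash
python3 - <<'E'
from h import *
s=st();print(ws(s['tcp_pos']))
im=cams.read_camera('side');cv2.imwrite('pics/s21.png',cv2.resize(im[200:360,180:380],None,fx=3.5,fy=3.5))
E
```

```text
t 30.32 tcp [0.543  0.1023 0.0245] x [ 0.     0.001 -1.   ] y [-0.123  0.992  0.001] gap 0.0504 F [ 0.4  0.5 -2.1] q [ 0.04  0.42 -0.34  0.81  0.   -0.08]
[-0.09208071  0.03243676]
```

View pics/s21.png

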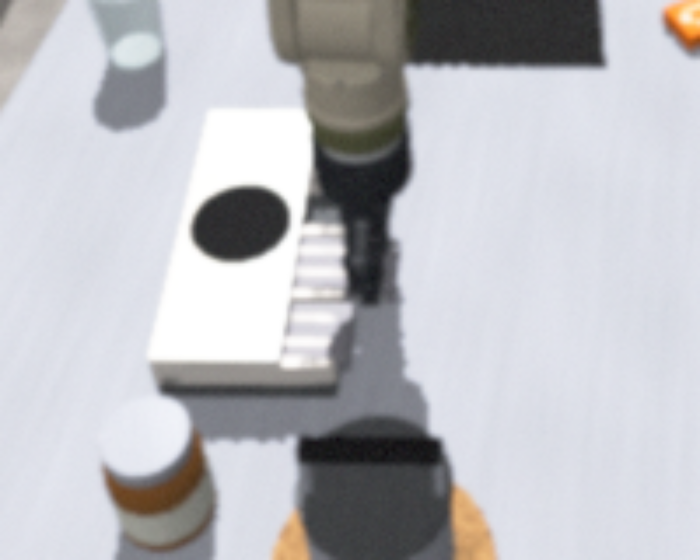

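drive_tool(moves=[[[0.001,0,-0.003,0,0,0,255],[0.001,0,-0.004,0,0,0,120],[0.001,0,-0.004,0,0,0,75],[0.001,0,-0.004,0,0,0,72],[-0.02,0,-0.004,0,0,0,72]]])

```text
clock: 31.0
tcp_pos: [0.5382, 0.1017, 0.0435]
orientation: [0.705, -0.043, 0.706, 0.044]
wrist_force: [-0.6, 0.2, 1.0]
finger_gap: 0.0615
```

drive_tool(moves=[[[-0.025,0,0,0,0,0,72],[-0.035,0,-0.01,0,0,0,72],[-0.035,0,-0.05,0,0,0,255],[-0.035,0,-0.06,0,0,0,255],[-0.02,0,-0.06,0,0,0,255]]])

```text
clock: 31.62
tcp_pos: [0.4792, 0.0943, 0.0641]
orientation: [0.706, -0.043, 0.705, 0.044]
wrist_force: [0.8, 0.0, -0.0]
finger_gap: 0.007
```

drive_tool(moves=[[[0.02,0,0,0,0,0,255],[0.037,0,0.002,0,0,0,255],[0.038,0,0.011,0,0,0,255],[0.038,0,0.023,0,0,0,255],[0.038,0,0.033,0,0,0,255]]])

```text
clock: 32.25
tcp_pos: [0.5139, 0.0985, 0.0266]
orientation: [0.707, -0.043, 0.705, 0.044]
wrist_force: [-0.6, -0.3, 0.3]
finger_gap: 0.0
```

```bash
python3 - <<'E'
from h import *
s=st();print(ws(s['tcp_pos']))
im=cams.read_camera('side');cv2.imwrite('pics/s22.png',cv2.resize(im[200:360,180:380],None,fx=3.5,fy=3.5))
E
```

```text
t 32.25 tcp [0.5139 0.0985 0.0266] x [ 0.002  0.001 -1.   ] y [-0.123  0.992  0.001] gap 0.0 F [-0.6 -0.3  0.3] q [ 0.04  0.37 -0.42  0.78  0.   -0.09]
[-0.12132498  0.0322488 ]
```

View pics/s22.png

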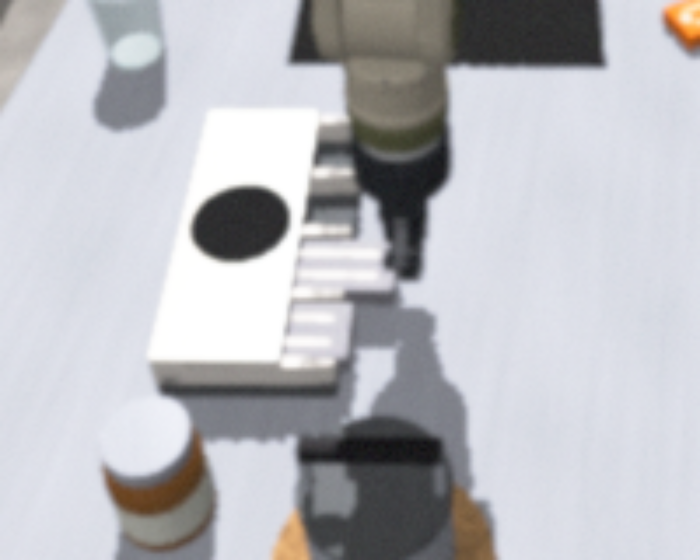

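Push it home.

drive_tool(moves=[[[0,0,0.008,0,0,0,255],[0,0,0.015,0,0,0,255],[0,0,0.022,0,0,0,255],[0,0,0.027,0,0,0,255],[0,0,0.03,0,0,0,255]]])

```text
clock: 32.92
tcp_pos: [0.5448, 0.1022, 0.0269]
orientation: [0.707, -0.043, 0.705, 0.044]
wrist_force: [-5.9, -1.8, 5.0]
finger_gap: 0.0
```

drive_tool(moves=[[[0,0,0.002,0,0,0,255],[0,0,0.003,0,0,0,255],[0,0,0.004,0,0,0,255],[0,0,0.004,0,0,0,255],[0,0,0.004,0,0,0,255]]])

```text
clock: 33.55
tcp_pos: [0.5448, 0.1023, 0.0264]
orientation: [0.704, -0.043, 0.707, 0.044]
wrist_force: [-9.6, -2.3, 7.9]
finger_gap: -0.0002
```

drive_tool(moves=[[[0,0,0.002,0,0,0,255],[0,0,0.003,0,0,0,255],[0,0,0.004,0,0,0,255],[0,0,0.004,0,0,0,255],[0,0,0.004,0,0,0,255]]])

```text
clock: 34.17
tcp_pos: [0.5448, 0.1024, 0.0259]
orientation: [0.702, -0.043, 0.71, 0.043]
wrist_force: [-10.7, -1.3, 8.5]
finger_gap: 0.0001
```

```bash
python3 - <<'E'
from h import *
s=st();print(ws(s['tcp_pos']))
go(s,[.47,-.30,.30],ydir=93)
E
```

```text
t 34.17 tcp [0.5448 0.1024 0.0259] x [-0.011 -0.001 -1.   ] y [-0.123  0.992  0.001] gap 0.0001 F [-10.7  -1.3   8.5] q [ 0.04  0.43 -0.32  0.83 -0.   -0.08]
[-0.09027693  0.03231363]
MOVE [-2.729e-01 -3.900e-01 -1.265e-01  7.050e-02 -1.090e-02 -2.000e-04] deg 4.1
```

drive_tool(moves=[[[0,0,-0.03,0,-0.011,0,255],[-0.04,-0.02,-0.07,0,-0.011,0,200],[-0.1,-0.07,-0.1,0.02,-0.011,0,100],[-0.15,-0.12,-0.12,0.04,-0.011,0,0],[-0.2,-0.17,-0.125,0.07,-0.011,0,0]]])

```text
clock: 34.8
tcp_pos: [0.4452, -0.0543, 0.2009]
orientation: [0.708, -0.019, 0.706, 0.019]
wrist_force: [1.1, -0.3, -0.7]
finger_gap: 0.0722
```

drive_tool(moves=[[[-0.03,-0.06,0,0,0,0,0],[-0.06,-0.12,0,0,0,0,0],[-0.07,-0.18,0,0,0,0,0],[-0.07,-0.22,0.01,0,0,0,0],[-0.07,-0.22,0.01,0,0,0,0]]])

```text
clock: 35.42
tcp_pos: [0.4674, -0.2773, 0.2705]
orientation: [0.708, -0.018, 0.706, 0.017]
wrist_force: [-1.7, 1.0, -0.7]
finger_gap: 0.0855
```

```bash
python3 - <<'E'
from h import *
s=st();im=cams.read_camera('wrist');C=cam('wrist',s);cv2.imwrite('pics/w23.png',im)
plates(im,C)
E
```

```text
t 35.42 tcp [ 0.4674 -0.2773  0.2705] x [ 0.003 -0.002 -1.   ] y [-0.048  0.999 -0.002] gap 0.0855 F [-1.7  1.  -0.7] q [-0.68  0.24  0.04  1.37  0.   -0.73]
```

View pics/w23.png

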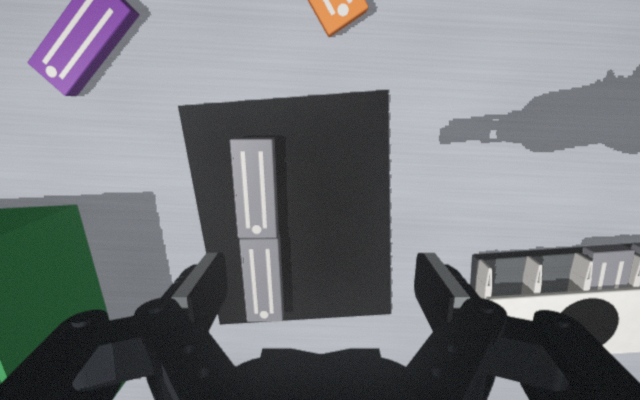

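```bash
python3 - <<'E'
from h import *
s=readout.get_state();C=cam('wrist',s)
im=cv2.imread('pics/w23.png');cv2.imwrite('pics/w23z.png',cv2.resize(im[125:335,205:305],None,fx=2.8*1,fy=2.8,interpolation=cv2.INTER_CUBIC))
g=cv2.cvtColor(im,6);m=np.zeros(g.shape,np.uint8);m[125:340,215:300]=g[125:340,215:300]>110
n,l,S,c=cv2.connectedComponentsWithStats(m);k=1+np.argmax(S[1:,4]);print(S[k],rect(l==k,C,.023))
for q in ([[231,139],[274,138],[278,236],[236,239]],[[237,239],[279,237],[283,320],[245,322]]):
    P=back(C,q,.023)[:,:2];print(P.round(4).tolist(),P.mean(0).round(4),np.linalg.norm(np.diff(P,axis=0,append=P[:1]),axis=1).round(4))
E
```

```text
[ 215  139   85  201 8652] (0.5819, -0.3624, 289.0, 123.6, 2.8)
[[0.4384, -0.3851], [0.4346, -0.3332], [0.562, -0.3268], [0.5691, -0.3823]] [ 0.501  -0.3569] [0.0521 0.1276 0.056  0.1307]
[[0.569, -0.381], [0.5634, -0.3255], [0.6917, -0.318], [0.6978, -0.3726]] [ 0.6305 -0.3493] [0.0558 0.1286 0.0549 0.1291]
```

View pics/w23z.png

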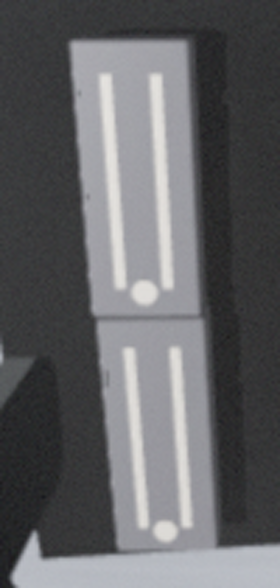

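```bash
python3 - <<'E'
from h import *
s=readout.get_state();C=cam('wrist',s)
z=lambda q:np.array(q)/2.8+[205,125]-.3
for nm,q in(('A',[[130.5,74],[144.5,289]]),('Aedge',[[70,42],[93,315]]),('Aends',[[129,41],[148,316]]),('C',[[151.5,348],[165,527]]),('Cends',[[152,319],[167,549]])):
    P=back(C,z(q),.023);d=P[1]-P[0];print(nm,P.round(4)[:,:2].tolist(),np.degrees(np.arctan2(d[1],d[0])).round(1),np.linalg.norm(d).round(4),P.mean(0).round(4))
E
```

```text
A [[0.4518, -0.3608], [0.552, -0.3554]] 3.1 0.1004 [ 0.5019 -0.3581  0.023 ]
Aedge [[0.4393, -0.3867], [0.5664, -0.3797]] 3.2 0.1273 [ 0.5028 -0.3832  0.023 ]
Aends [[0.4376, -0.3613], [0.5656, -0.3538]] 3.3 0.1282 [ 0.5016 -0.3575  0.023 ]
C [[0.582, -0.3522], [0.6813, -0.3458]] 3.7 0.0994 [ 0.6316 -0.349   0.023 ]
Cends [[0.567, -0.3519], [0.6944, -0.3448]] 3.2 0.1275 [ 0.6307 -0.3484  0.023 ]
```

```bash
python3 - <<'E'
from h import *
s=st();p,a=grip_of((.502,-.358,0,0,3.2));go(s,[*p,.07],ydir=a)
E
```

```text
t 35.48 tcp [ 0.4668 -0.2752  0.2705] x [ 0.002 -0.    -1.   ] y [-0.05   0.999 -0.   ] gap 0.0855 F [-1.1 -0.7 -0.4] q [-0.68  0.24  0.04  1.37  0.   -0.73]
MOVE [ 2.005e-01 -8.470e-02 -1.450e-02 -5.800e-03  2.200e-03  2.000e-04] deg 0.4
```

drive_tool(moves=[[[0.045,-0.03,-0.01,-0.006,0.002,0,0],[0.1,-0.06,-0.014,-0.006,0.002,0,0],[0.15,-0.086,-0.014,-0.006,0.002,0,0],[0.19,-0.086,-0.014,-0.006,0.002,0,0],[0.195,-0.086,-0.014,-0.006,0.002,0,0]]])

```text
clock: 36.1
tcp_pos: [0.4558, -0.3587, 0.0725]
orientation: [0.705, -0.018, 0.708, 0.022]
wrist_force: [0.6, 1.3, 0.1]
finger_gap: 0.0854
```

```bash
python3 - <<'E'
from h import *
s=st();im=cams.read_camera('wrist');cv2.imwrite('pics/w24.png',im)
p,a=grip_of((.5026,-.360,0,0,3.2));go(s,[*p,.005],ydir=a)
E
```

```text
t 36.1 tcp [ 0.4558 -0.3587  0.0725] x [-0.004  0.005 -1.   ] y [-0.057  0.998  0.005] gap 0.0854 F [0.6 1.3 0.1] q [-0.81  0.42 -0.2   0.96  0.   -0.86]
MOVE [ 0.0675 -0.0043  0.002   0.0012 -0.0041 -0.0052] deg 0.4
```

View pics/w24.png

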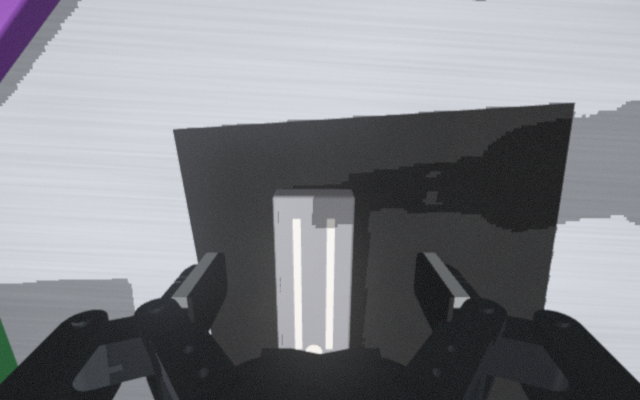

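drive_tool(moves=[[[0.03,-0.004,0.002,0.001,-0.004,-0.004,0],[0.055,-0.004,0.002,0.001,-0.004,-0.004,30],[0.066,-0.004,0.002,0.001,-0.004,-0.004,60],[0.066,-0.004,0.002,0.001,-0.004,-0.004,60],[0.066,-0.004,0.002,0.001,-0.004,-0.004,60]]])

```text
clock: 36.78
tcp_pos: [0.4598, -0.3639, 0.0097]
orientation: [0.708, -0.021, 0.706, 0.019]
wrist_force: [-0.0, -0.0, 0.3]
finger_gap: 0.0652
```

drive_tool(moves=[[[0,0,0,0,0,0,255],[0,0,0,0,0,0,255],[0,0,0,0,0,0,255],[0,0,0,0,0,0,255],[0,0,0,0,0,0,255]]])

```text
clock: 37.4
tcp_pos: [0.4605, -0.3646, 0.0114]
orientation: [0.709, -0.022, 0.705, 0.018]
wrist_force: [-2.2, 1.5, 7.8]
finger_gap: 0.0495
```

drive_tool(moves=[[[-0.005,0,-0.003,0,0,0,255],[-0.015,0,-0.006,0,0,0,255],[-0.03,0,-0.006,0,0,0,255],[-0.045,0,-0.006,0,0,0,255],[-0.055,0,-0.006,0,0,0,255]]])

```text
clock: 38.02
tcp_pos: [0.4547, -0.3652, 0.068]
orientation: [0.709, -0.022, 0.705, 0.018]
wrist_force: [0.2, 0.2, -1.1]
finger_gap: 0.0498
```

```bash
python3 - <<'E'
from h import *
s=st();C=cam('wrist',s)
im=cams.read_camera('wrist');cv2.imwrite('pics/w25.png',im)
p=sw(-.2,-.032);go(s,[*p,.055],ydir=97);print(p)
im=cams.read_camera('side');cv2.imwrite('pics/s25.png',cv2.resize(im[120:360,180:440],None,fx=2.5,fy=2.5))
E
```

```text
t 38.02 tcp [ 0.4547 -0.3652  0.068 ] x [ 0.006 -0.006 -1.   ] y [-0.057  0.998 -0.006] gap 0.0498 F [ 0.2  0.2 -1.1] q [-0.81  0.42 -0.22  0.93  0.   -0.87]
MOVE [ 0.0107  0.3904  0.011  -0.0656  0.006   0.0062] deg 3.8
[0.44369059 0.02516465]
```

View pics/w25.png

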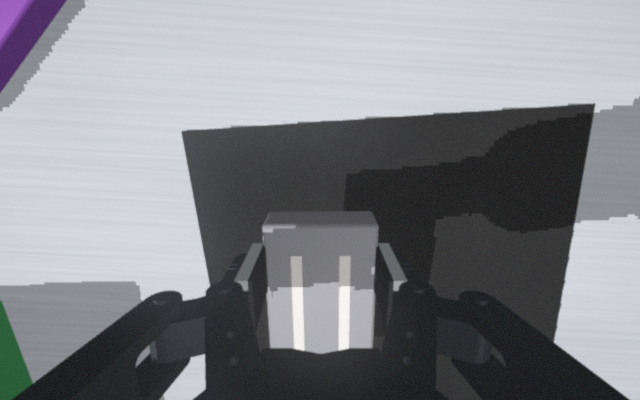

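View pics/s25.png

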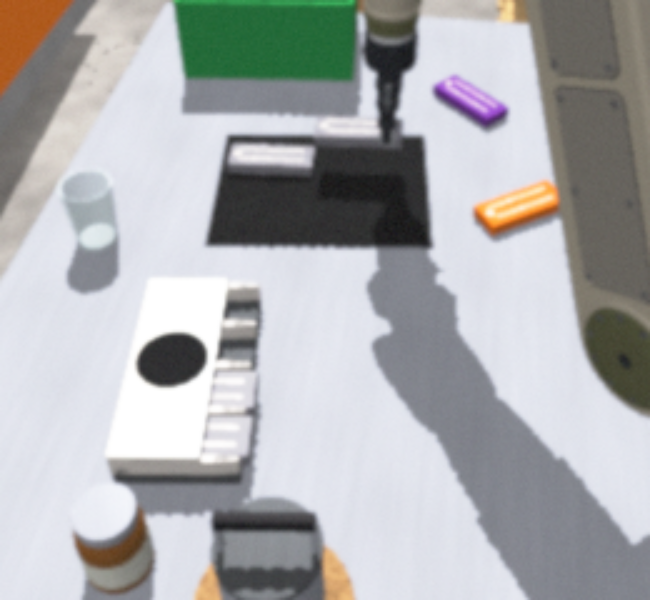

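```bash
python3 - <<'E'
from h import *
s=st();C=cam('wrist',s);R=Rq(s['orientation'])
P=back(C,[[264,226],[378,226]],s['tcp_pos'][2]+.0116);print(((P-s['tcp_pos'])@R).round(4))
E
```

```text
t 38.12 tcp [ 0.455  -0.3655  0.0681] x [ 0.007 -0.007 -1.   ] y [-0.057  0.998 -0.007] gap 0.0493 F [ 0.   0.1 -1.6] q [-0.81  0.42 -0.22  0.93  0.   -0.87]
[[-0.0116 -0.0251 -0.0212]
 [-0.0119  0.0249 -0.0213]]
```

drive_tool(moves=[[[0,0.02,-0.01,-0.01,0,0,255],[0,0.06,-0.015,-0.02,0,0,255],[0,0.105,-0.015,-0.04,0,0,255],[0,0.155,-0.01,-0.055,0,0,255],[0,0.2,0,-0.066,0,0,255]]])

```text
clock: 38.75
tcp_pos: [0.4429, -0.1641, 0.0664]
orientation: [0.708, -0.046, 0.704, 0.041]
wrist_force: [0.2, -0.3, -0.6]
finger_gap: 0.0493
```

```bash
python3 - <<'E'
from h import *
s=st()
p=sw(-.2,-.032);go(s,[*p,.068],ydir=97);print(p)
E
```

```text
t 38.75 tcp [ 0.4429 -0.1641  0.0664] x [ 0.007 -0.006 -1.   ] y [-0.122  0.992 -0.007] gap 0.0493 F [ 0.2 -0.3 -0.6] q [-0.52  0.23 -0.5   0.83 -0.   -0.65]
MOVE [-0.0027  0.1877  0.0239  0.0004  0.0058  0.0067] deg 0.5
[0.44369059 0.02516465]
```

drive_tool(moves=[[[0,0.03,0,0,0,0,255],[0,0.075,0.008,0,0,0,255],[0,0.12,0.015,0,0,0,255],[0,0.16,0.02,0,0,0,255],[0,0.187,0.022,0,0,0,255]]])

```text
clock: 39.38
tcp_pos: [0.4414, 0.026, 0.065]
orientation: [0.708, -0.046, 0.704, 0.042]
wrist_force: [-0.1, -0.3, -1.4]
finger_gap: 0.0498
```

drive_tool(moves=[[[0.01,0,0,0,0,0,255],[0.02,0,0,0,0,0,255],[0.03,0,0,0,0,0,255],[0.035,0,0,0,0,0,255],[0.035,0,0,0,0,0,255]]])

```text
clock: 40.0
tcp_pos: [0.4412, 0.0253, 0.0294]
orientation: [0.707, -0.046, 0.704, 0.041]
wrist_force: [0.7, -0.5, -2.4]
finger_gap: 0.049
```

```bash
python3 - <<'E'
from h import *
s=st();print(ws(s['tcp_pos']))
im=cams.read_camera('side');cv2.imwrite('pics/s26.png',cv2.resize(im[200:360,180:380],None,fx=3.5,fy=3.5))
p=sw(-.093,-.032);go(s,[*p,.030],ydir=97)
im=cams.read_camera('wrist');cv2.imwrite('pics/w26.png',im)
E
```

```text
t 40.0 tcp [0.4412 0.0253 0.0294] x [ 0.005 -0.006 -1.   ] y [-0.123  0.992 -0.006] gap 0.049 F [ 0.7 -0.5 -2.4] q [-0.12  0.23 -0.61  0.72 -0.   -0.24]
[-0.20244345 -0.03156958]
MOVE [-1.000e-04 -5.000e-04  1.094e-01  8.000e-04  4.100e-03  6.100e-03] deg 0.4
```

View pics/s26.png

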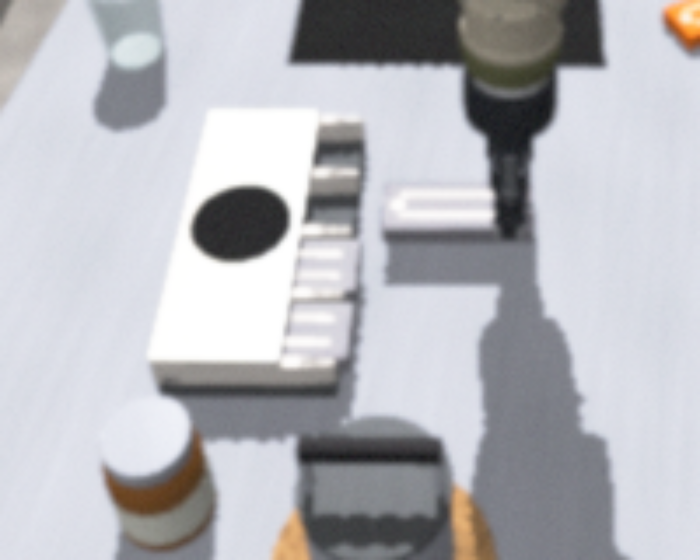

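View pics/w26.png

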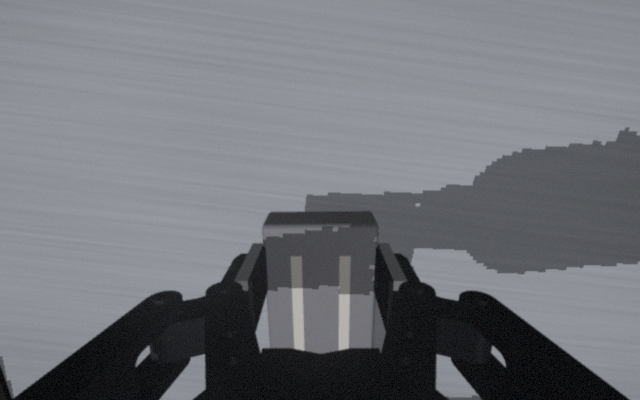

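drive_tool(moves=[[[-0.001,-0.0005,0.012,0,0,0,255],[-0.001,-0.0005,0.025,0,0,0,255],[-0.001,-0.0005,0.037,0,0,0,255],[-0.001,-0.0005,0.05,0,0,0,255],[-0.001,-0.0005,0.06,0,0,0,255]]])

```text
clock: 40.72
tcp_pos: [0.5025, 0.0325, 0.0313]
orientation: [0.708, -0.046, 0.704, 0.042]
wrist_force: [-0.1, -0.2, -1.1]
finger_gap: 0.0497
```

```bash
python3 - <<'E'
from h import *
s=st();print(ws(s['tcp_pos']))
im=cams.read_camera('side');cv2.imwrite('pics/s27.png',cv2.resize(im[200:360,180:380],None,fx=3.5,fy=3.5))
E
```

```text
t 40.73 tcp [0.5025 0.0325 0.0313] x [ 0.006 -0.006 -1.   ] y [-0.123  0.992 -0.006] gap 0.0497 F [-0.1 -0.2 -1.1] q [-0.09  0.33 -0.46  0.77 -0.01 -0.22]
[-0.14075656 -0.03186281]
```

View pics/s27.png

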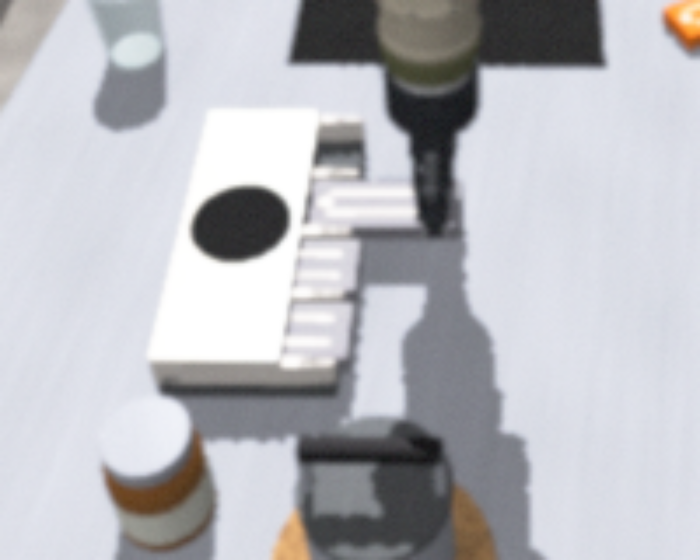

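Bottom ≈ 22.9 mm, in the bay and clear. Continue to x = −0.096, lowering a little.

drive_tool(moves=[[[0,0,0.01,0,0,0,255],[0,0,0.02,0,0,0,255],[0.0005,0,0.03,0,0,0,255],[0.001,0,0.04,0,0,0,255],[0.0015,0,0.044,0,0,0,255]]])

```text
clock: 41.4
tcp_pos: [0.5485, 0.0379, 0.0303]
orientation: [0.709, -0.046, 0.703, 0.042]
wrist_force: [-0.3, -0.2, -1.1]
finger_gap: 0.0494
```

drive_tool(moves=[[[0.001,0,0,0,0,0,255],[0.001,0,0,0,0,0,120],[0.001,0,0,0,0,0,75],[0.001,0,0,0,0,0,72],[-0.02,0,0,0,0,0,72]]])

```text
clock: 42.02
tcp_pos: [0.5468, 0.0381, 0.0493]
orientation: [0.708, -0.046, 0.704, 0.042]
wrist_force: [-0.0, 0.8, -0.1]
finger_gap: 0.0615
```

```bash
python3 - <<'E'
from h import *
s=st();print(ws(s['tcp_pos']))
p=sw(-.155,-.032);go(s,[*p,.066],ydir=97)
E
```

```text
t 42.02 tcp [0.5468 0.0381 0.0493] x [ 0.005 -0.005 -1.   ] y [-0.123  0.992 -0.006] gap 0.0615 F [-0.   0.8 -0.1] q [-0.07  0.38 -0.33  0.86 -0.01 -0.2 ]
[-0.09610958 -0.03172252]
MOVE [-0.017  -0.0003 -0.0588  0.0014  0.0047  0.0061] deg 0.4
```

drive_tool(moves=[[[-0.025,0,0,0,0.005,0.006,72],[-0.035,0,-0.01,0,0.005,0.006,72],[-0.035,0,-0.05,0,0.005,0.006,255],[-0.035,0,-0.06,0,0.005,0.006,255],[-0.02,0,-0.06,0,0.005,0.006,255]]])

```text
clock: 42.65
tcp_pos: [0.4875, 0.0307, 0.0694]
orientation: [0.707, -0.044, 0.705, 0.043]
wrist_force: [0.9, -0.0, -0.4]
finger_gap: 0.0066
```

drive_tool(moves=[[[0.02,0,0,0,0,0,255],[0.039,0,0.002,0,0,0,255],[0.043,0,0.011,0,0,0,255],[0.043,0,0.023,0,0,0,255],[0.043,0,0.033,0,0,0,255]]])

```text
clock: 43.28
tcp_pos: [0.5223, 0.0348, 0.0269]
orientation: [0.707, -0.044, 0.704, 0.043]
wrist_force: [-0.5, 0.4, 0.4]
finger_gap: -0.0001
```

```bash
python3 - <<'E'
from h import *
s=st();print(ws(s['tcp_pos']))
im=cams.read_camera('side');cv2.imwrite('pics/s28.png',cv2.resize(im[200:360,180:380],None,fx=3.5,fy=3.5))
E
```

```text
t 43.27 tcp [0.5223 0.0348 0.0269] x [ 0.004 -0.001 -1.   ] y [-0.123  0.992 -0.001] gap -0.0001 F [-0.5  0.4  0.4] q [-0.09  0.37 -0.42  0.78 -0.   -0.21]
[-0.12084941 -0.03204954]
```

View pics/s28.png

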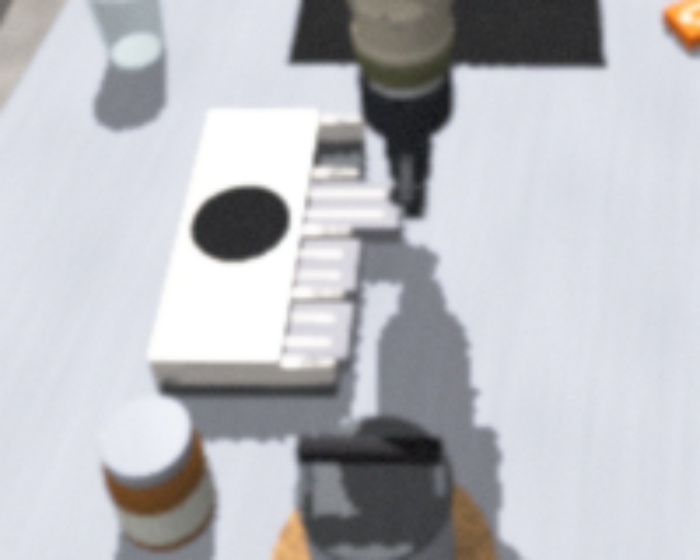

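drive_tool(moves=[[[0,0,0.008,0,0,0,255],[0,0,0.015,0,0,0,255],[0,0,0.022,0,0,0,255],[0,0,0.027,0,0,0,255],[0,0,0.03,0,0,0,255]]])

```text
clock: 43.95
tcp_pos: [0.5529, 0.0384, 0.0273]
orientation: [0.707, -0.044, 0.704, 0.043]
wrist_force: [-5.9, -1.4, 3.3]
finger_gap: -0.0003
```

drive_tool(moves=[[[0,0,0.002,0,0,0,255],[0,0,0.003,0,0,0,255],[0,0,0.004,0,0,0,255],[0,0,0.004,0,0,0,255],[0,0,0.004,0,0,0,255]]])

```text
clock: 44.58
tcp_pos: [0.5529, 0.0385, 0.0269]
orientation: [0.705, -0.044, 0.707, 0.043]
wrist_force: [-10.4, -3.4, 8.1]
finger_gap: 0.0002
```

drive_tool(moves=[[[0,0,0.002,0,0,0,255],[0,0,0.003,0,0,0,255],[0,0,0.004,0,0,0,255],[0,0,0.004,0,0,0,255],[0,0,0.004,0,0,0,255]]])

```text
clock: 45.2
tcp_pos: [0.5528, 0.0386, 0.0265]
orientation: [0.702, -0.044, 0.709, 0.042]
wrist_force: [-11.1, -2.0, 9.0]
finger_gap: 0.0002
```

```bash
python3 - <<'E'
from h import *
s=st();print(ws(s['tcp_pos']))
go(s,[.47,-.30,.30],ydir=93)
E
```

```text
t 45.2 tcp [0.5528 0.0386 0.0265] x [-0.01  -0.003 -1.   ] y [-0.122  0.992 -0.002] gap 0.0002 F [-11.1  -2.    9. ] q [-0.07  0.43 -0.32  0.83 -0.   -0.2 ]
[-0.09002392 -0.03200002]
MOVE [-0.2716 -0.3264 -0.1265  0.0703 -0.0103  0.0023] deg 4.1
```

Home (−0.090). Now the last plate.

drive_tool(moves=[[[0,0,-0.03,0,-0.01,0.002,255],[-0.04,-0.02,-0.07,0,-0.01,0.002,200],[-0.1,-0.07,-0.09,0.02,-0.01,0.002,100],[-0.15,-0.12,-0.1,0.04,-0.01,0.002,0],[-0.2,-0.17,-0.1,0.07,-0.01,0.002,0]]])

```text
clock: 45.82
tcp_pos: [0.4746, -0.1185, 0.205]
orientation: [0.707, -0.019, 0.706, 0.018]
wrist_force: [0.3, -0.3, 0.3]
finger_gap: 0.0717
```

drive_tool(moves=[[[-0.03,-0.06,0.01,0,0,0,0],[-0.06,-0.12,0.02,0,0,0,0],[-0.07,-0.15,0.03,0,0,0,0],[-0.07,-0.15,0.03,0,0,0,0],[-0.07,-0.15,0.03,0,0,0,0]]])

```text
clock: 46.45
tcp_pos: [0.5121, -0.2663, 0.2746]
orientation: [0.707, -0.018, 0.706, 0.018]
wrist_force: [0.5, -0.1, 0.7]
finger_gap: 0.0854
```

```bash
python3 - <<'E'
from h import *
s=st();im=cams.read_camera('wrist');C=cam('wrist',s);cv2.imwrite('pics/w29.png',im)
for r in plates(im,C):
    p,a=grip_of(r);print(p.round(4),a);go(s,[*p,.07],ydir=a)
E
```

```text
t 46.45 tcp [ 0.5121 -0.2663  0.2746] x [ 0.001  0.    -1.   ] y [-0.052  0.999  0.   ] gap 0.0854 F [ 0.5 -0.1  0.7] q [-0.62  0.31  0.15  1.41  0.   -0.67]
```

View pics/w29.png

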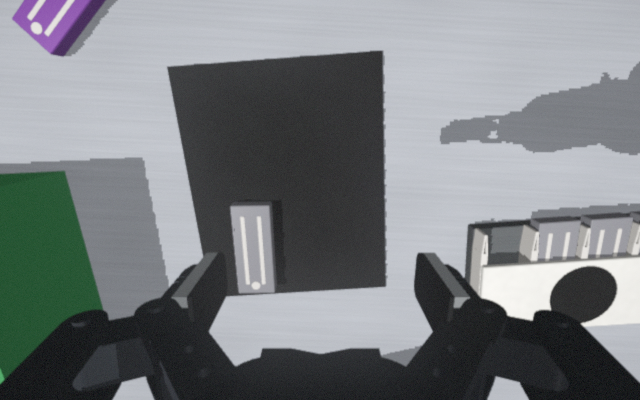

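```bash
python3 - <<'E'
from h import *
s=readout.get_state();print(s['tcp_pos'])
im=cv2.imread('pics/w29.png');cv2.imwrite('pics/w29z.png',cv2.resize(im[190:310,200:310],None,fx=5,fy=5,interpolation=cv2.INTER_CUBIC))
C=cam('wrist',s);g=cv2.cvtColor(im,6);m=(g>110).astype(np.uint8);m[294:]=0;m[:,:225]=0;m[:,285:]=0;m[:195]=0
m=cv2.morphologyEx(m,cv2.MORPH_OPEN,np.ones((5,5),np.uint8))
n,l,S,c=cv2.connectedComponentsWithStats(m);k=1+np.argmax(S[1:,4]);print(S[k],rect(l==k,C,.023))
E
```

```text
[ 0.51195778 -0.26567531  0.27463951]
[ 230  205   45   89 3342] (0.6324, -0.3512, 130.1, 51.7, 4.0)
```

View pics/w29z.png

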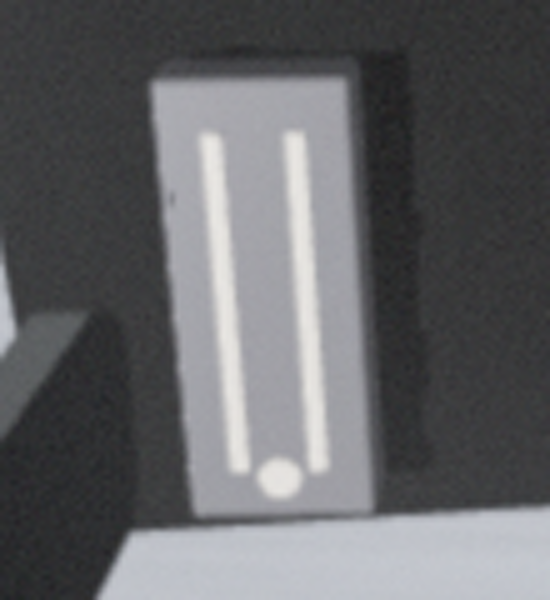

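```bash
python3 - <<'E'
from h import *
s=st();p,a=grip_of((.632,-.3518,0,0,3.7));print(p);go(s,[*p,.07],ydir=a)
E
```

```text
t 46.5 tcp [ 0.512  -0.2657  0.2746] x [ 0.001  0.    -1.   ] y [-0.053  0.999  0.   ] gap 0.0857 F [ 0.1 -0.1 -0.2] q [-0.62  0.31  0.15  1.41  0.   -0.67]
[ 0.5870938  -0.35470395]
MOVE [ 2.047e-01 -9.290e-02  7.020e-02 -1.190e-02  8.000e-04 -2.000e-04] deg 0.7
```

drive_tool(moves=[[[0.045,-0.03,0.02,-0.012,0,0,0],[0.1,-0.06,0.045,-0.012,0,0,0],[0.15,-0.093,0.07,-0.012,0,0,0],[0.195,-0.093,0.07,-0.012,0,0,40],[0.2,-0.093,0.07,-0.012,0,0,60]]])

```text
clock: 47.12
tcp_pos: [0.584, -0.3512, 0.0695]
orientation: [0.704, -0.021, 0.709, 0.026]
wrist_force: [-1.0, 1.1, 0.2]
finger_gap: 0.0658
```

```bash
python3 - <<'E'
from h import *
s=st();im=cams.read_camera('wrist');cv2.imwrite('pics/w30.png',im)
p,a=grip_of((.632,-.3518,0,0,3.7));s=st();go(s,[*p,.005],ydir=a)
E
```

```text
t 47.12 tcp [ 0.584  -0.3512  0.0695] x [-0.007  0.007 -1.   ] y [-0.066  0.998  0.007] gap 0.0658 F [-1.   1.1  0.2] q [-0.66  0.61  0.1   1.08  0.   -0.73]
t 47.17 tcp [ 0.5851 -0.352   0.072 ] x [-0.004  0.004 -1.   ] y [-0.066  0.998  0.005] gap 0.0654 F [-0.5  0.  -0.5] q [-0.66  0.6   0.11  1.08  0.   -0.73]
MOVE [ 0.067  -0.0031  0.0021  0.0015 -0.004  -0.0046] deg 0.4
```

View pics/w30.png

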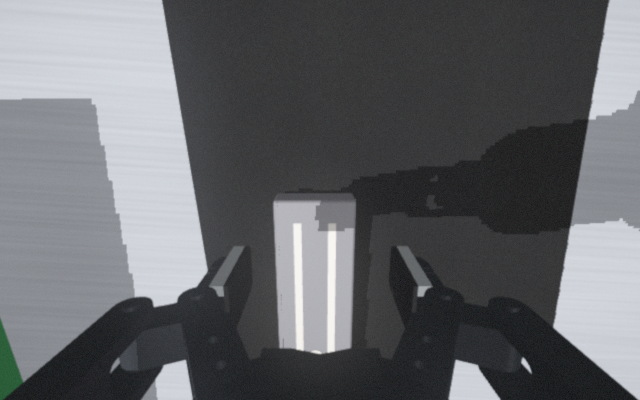

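drive_tool(moves=[[[0.02,-0.003,0.002,0.0015,-0.004,-0.0046,60],[0.03,-0.003,0.002,0.0015,-0.004,-0.0046,60],[0.03,-0.003,0.002,0.0015,-0.004,-0.0046,60],[0.03,-0.003,0.002,0.0015,-0.004,-0.0046,60],[0.03,-0.003,0.002,0.0015,-0.004,-0.0046,60]]])

```text
clock: 47.8
tcp_pos: [0.5877, -0.3551, 0.0432]
orientation: [0.707, -0.023, 0.706, 0.022]
wrist_force: [1.3, 0.4, 0.2]
finger_gap: 0.0652
```

```bash
python3 - <<'E'
from h import *
p,a=grip_of((.632,-.3518,0,0,3.7));s=st();go(s,[*p,.005],ydir=a)
E
```

```text
t 47.8 tcp [ 0.5877 -0.3551  0.0432] x [ 0.001 -0.001 -1.   ] y [-0.065  0.998 -0.001] gap 0.0652 F [1.3 0.4 0.2] q [-0.66  0.63  0.07  1.01  0.   -0.72]
MOVE [ 0.0382  0.0005 -0.0006  0.      0.0014  0.0011] deg 0.1
```

drive_tool(moves=[[[0.015,0,0,0,0.001,0.001,60],[0.03,0,0,0,0.001,0.001,60],[0.0375,0,0,0,0.001,0.001,60],[0.0375,0,0,0,0.001,0.001,60],[0.0375,0,0,0,0.001,0.001,60]]])

```text
clock: 48.42
tcp_pos: [0.5879, -0.3553, 0.0059]
orientation: [0.707, -0.023, 0.707, 0.023]
wrist_force: [0.3, -0.0, 0.1]
finger_gap: 0.0652
```

drive_tool(moves=[[[0,0,0,0,0,0,255],[0,0,0,0,0,0,255],[0,0,0,0,0,0,255],[0,0,0,0,0,0,255],[0,0,0,0,0,0,255]]])

```text
clock: 49.05
tcp_pos: [0.5886, -0.3558, 0.007]
orientation: [0.707, -0.023, 0.706, 0.022]
wrist_force: [-0.7, 0.2, 5.3]
finger_gap: 0.0501
```

drive_tool(moves=[[[-0.01,0,0,0,0,0,255],[-0.02,0,0,0,0,0,255],[-0.035,0,0,0,0,0,255],[-0.05,0,0,0,0,0,255],[-0.055,0,0,0,0,0,255]]])

```text
clock: 49.68
tcp_pos: [0.5893, -0.3563, 0.064]
orientation: [0.708, -0.024, 0.705, 0.022]
wrist_force: [-1.1, 0.5, -1.2]
finger_gap: 0.0499
```

```bash
python3 - <<'E'
from h import *
s=st();C=cam('wrist',s);R=Rq(s['orientation'])
im=cams.read_camera('wrist');cv2.imwrite('pics/w31.png',im)
p=sw(-.2,-.096);go(s,[*p,.06],ydir=97);print(p)
E
```

```text
t 49.67 tcp [ 0.5893 -0.3563  0.064 ] x [ 0.004 -0.003 -1.   ] y [-0.065  0.998 -0.003] gap 0.0499 F [-1.1  0.5 -1.2] q [-0.66  0.61  0.1   1.05  0.   -0.73]
MOVE [ 0.0024  0.3262 -0.117  -0.0575  0.0041  0.0035] deg 3.3
[ 0.45149023 -0.0383583 ]
```

View pics/w31.png

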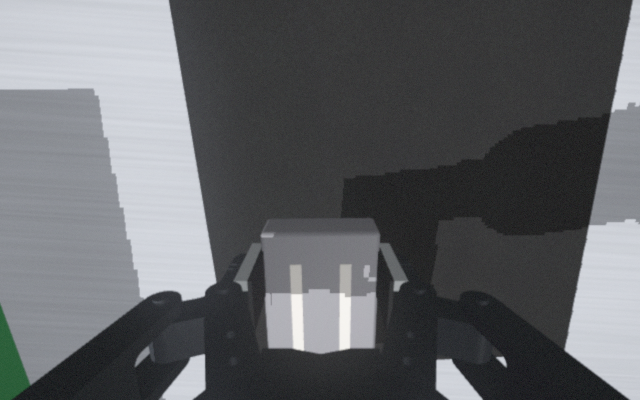

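drive_tool(moves=[[[0,0.01,-0.03,-0.02,0.002,0.002,255],[0,0.03,-0.065,-0.04,0.004,0.003,255],[0,0.06,-0.1,-0.057,0.004,0.003,255],[0,0.1,-0.125,-0.057,0.004,0.003,255],[0,0.14,-0.135,-0.057,0.004,0.003,255]]])

```text
clock: 50.35
tcp_pos: [0.4435, -0.224, 0.0627]
orientation: [0.705, -0.042, 0.706, 0.043]
wrist_force: [0.1, -0.7, -1.6]
finger_gap: 0.0497
```

```bash
python3 - <<'E'
from h import *
s=st()
p=sw(-.2,-.096);go(s,[*p,.06],ydir=97)
E
```

```text
t 50.35 tcp [ 0.4435 -0.224   0.0627] x [-0.001  0.    -1.   ] y [-0.12   0.993  0.   ] gap 0.0497 F [ 0.1 -0.7 -1.6] q [-0.63  0.29 -0.43  0.85 -0.   -0.75]
MOVE [ 0.0027  0.1834  0.0302 -0.0021 -0.001  -0.0005] deg 0.1
```

drive_tool(moves=[[[0,0.04,0.005,-0.001,0,0,255],[0,0.08,0.012,-0.002,0,0,255],[0,0.125,0.02,-0.002,0,0,255],[0,0.165,0.027,-0.002,0,0,255],[0,0.183,0.03,-0.002,0,0,255]]])

```text
clock: 50.98
tcp_pos: [0.4508, -0.0367, 0.0627]
orientation: [0.705, -0.044, 0.706, 0.044]
wrist_force: [-0.1, -0.9, -1.2]
finger_gap: 0.0504
```

drive_tool(moves=[[[0.01,0,0,0,0,0,255],[0.02,0,0,0,0,0,255],[0.03,0,0,0,0,0,255],[0.037,0,0,0,0,0,255],[0.037,0,0,0,0,0,255]]])

```text
clock: 51.6
tcp_pos: [0.45, -0.037, 0.0248]
orientation: [0.705, -0.043, 0.707, 0.044]
wrist_force: [0.2, -0.3, -1.2]
finger_gap: 0.0505
```

```bash
python3 - <<'E'
from h import *
s=st();print(ws(s['tcp_pos']))
im=cams.read_camera('side');cv2.imwrite('pics/s32.png',cv2.resize(im[200:360,180:380],None,fx=3.5,fy=3.5))
s=st();p=sw(-.096,-.096);go(s,[*p,.0258],ydir=97)
E
```

```text
t 51.6 tcp [ 0.45   -0.037   0.0248] x [-0.003  0.001 -1.   ] y [-0.123  0.992  0.002] gap 0.0505 F [ 0.2 -0.3 -1.2] q [-0.26  0.26 -0.59  0.73  0.   -0.38]
[-0.20129068 -0.09445482]
t 51.65 tcp [ 0.4505 -0.037   0.0253] x [-0.002  0.001 -1.   ] y [-0.123  0.992  0.001] gap 0.0499 F [-0.2 -0.  -1.3] q [-0.26  0.26 -0.59  0.73  0.   -0.38]
MOVE [-0.0007 -0.0017  0.1049  0.0013 -0.0022 -0.0013] deg 0.2
```

View pics/s32.png

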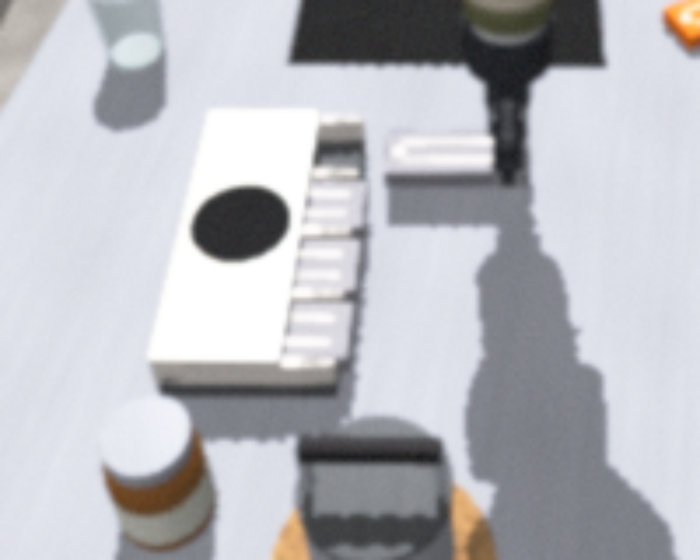

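drive_tool(moves=[[[-0.001,-0.0015,0.01,0.001,0,0,255],[-0.001,-0.0017,0.023,0.001,0,0,255],[-0.001,-0.0017,0.037,0.001,0,0,255],[-0.001,-0.0017,0.05,0.001,0,0,255],[-0.001,-0.0017,0.06,0.001,0,0,255]]])

```text
clock: 52.28
tcp_pos: [0.5113, -0.031, 0.0261]
orientation: [0.705, -0.043, 0.707, 0.044]
wrist_force: [0.4, -0.1, -2.0]
finger_gap: 0.0499
```

```bash
python3 - <<'E'
from h import *
s=st();print(ws(s['tcp_pos']))
im=cams.read_camera('side');cv2.imwrite('pics/s33.png',cv2.resize(im[200:360,180:380],None,fx=3.5,fy=3.5))
s=st();p=sw(-.096,-.096);go(s,[*p,.0258],ydir=97)
E
```

```text
t 52.27 tcp [ 0.5113 -0.031   0.0261] x [-0.002  0.001 -1.   ] y [-0.123  0.992  0.001] gap 0.0499 F [ 0.4 -0.1 -2. ] q [-0.22  0.35 -0.44  0.78  0.   -0.34]
[-0.13971978 -0.09603145]
t 52.33 tcp [ 0.5126 -0.0311  0.0263] x [-0.001  0.001 -1.   ] y [-0.123  0.992  0.001] gap 0.0499 F [ 1.6  0.3 -0.6] q [-0.22  0.36 -0.44  0.78  0.   -0.34]
MOVE [ 0.0004  0.0002  0.0424  0.0008 -0.0004 -0.0009] deg 0.1
```

View pics/s33.png

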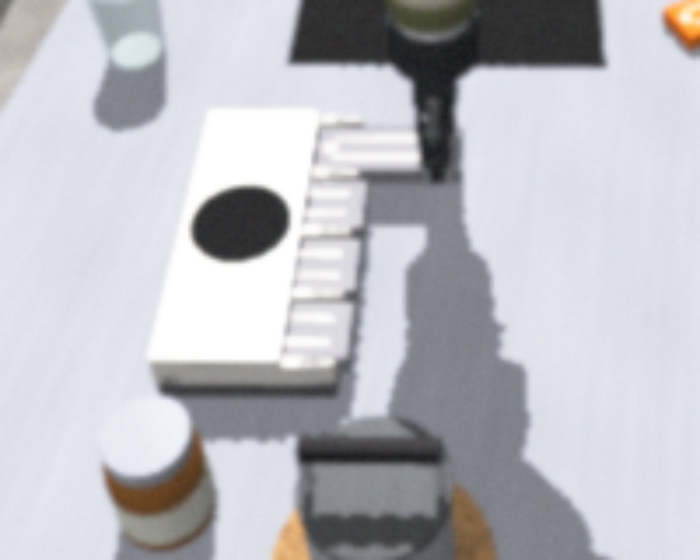

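drive_tool(moves=[[[0,0,0.01,0,0,0,255],[0,0,0.02,0,0,0,255],[0,0,0.03,0,0,0,255],[0,0,0.038,0,0,0,255],[0,0,0.042,0,0,0,255]]])

```text
clock: 52.95
tcp_pos: [0.5549, -0.0259, 0.0262]
orientation: [0.706, -0.043, 0.706, 0.044]
wrist_force: [0.4, -0.2, -0.7]
finger_gap: 0.05
```

drive_tool(moves=[[[0.001,0,0,0,0,0,255],[0.001,0,0,0,0,0,120],[0.001,0,0,0,0,0,75],[0.001,0,0,0,0,0,72],[-0.02,0,0,0,0,0,72]]])

```text
clock: 53.58
tcp_pos: [0.5534, -0.0257, 0.0452]
orientation: [0.705, -0.043, 0.707, 0.044]
wrist_force: [-0.3, 0.4, 0.4]
finger_gap: 0.061
```

drive_tool(moves=[[[-0.025,0,0,0,0,0,72],[-0.035,0,-0.01,0,0,0,72],[-0.035,0,-0.05,0,0,0,255],[-0.035,0,-0.06,0,0,0,255],[-0.02,0,-0.06,0,0,0,255]]])

```text
clock: 54.2
tcp_pos: [0.4944, -0.0335, 0.0658]
orientation: [0.705, -0.043, 0.706, 0.044]
wrist_force: [0.4, 0.5, -0.5]
finger_gap: 0.0067
```

drive_tool(moves=[[[0.02,0,0,0,0,0,255],[0.037,0,0.002,0,0,0,255],[0.038,0,0.011,0,0,0,255],[0.038,0,0.023,0,0,0,255],[0.038,0,0.033,0,0,0,255]]])

```text
clock: 54.82
tcp_pos: [0.529, -0.0294, 0.0282]
orientation: [0.706, -0.043, 0.706, 0.044]
wrist_force: [-0.4, 0.2, -1.0]
finger_gap: -0.0006
```

```bash
python3 - <<'E'
from h import *
s=st();print(ws(s['tcp_pos']))
im=cams.read_camera('side');cv2.imwrite('pics/s34.png',cv2.resize(im[200:360,180:380],None,fx=3.5,fy=3.5))
E
```

```text
t 54.83 tcp [ 0.529  -0.0294  0.0282] x [ 0.001  0.001 -1.   ] y [-0.122  0.992  0.001] gap -0.0006 F [-0.4  0.2 -1. ] q [-0.21  0.38 -0.39  0.8   0.   -0.33]
[-0.12202008 -0.09654635]
```

View pics/s34.png

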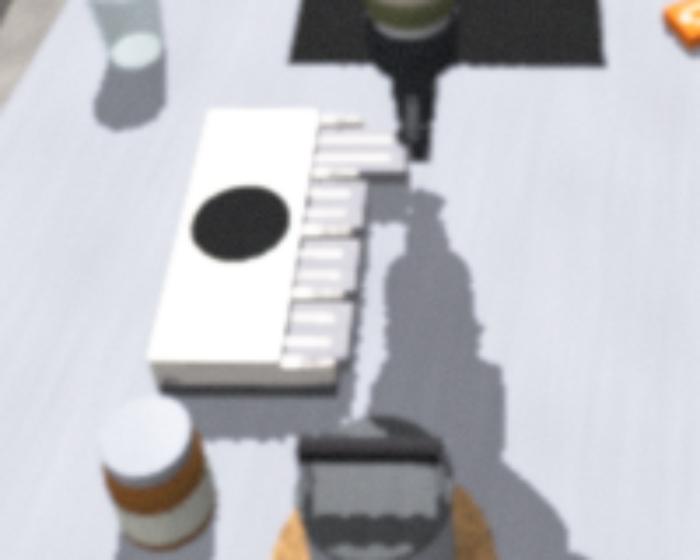

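drive_tool(moves=[[[0.001,0,0.008,0,0,0,255],[0.001,0,0.015,0,0,0,255],[0.001,0,0.022,0,0,0,255],[0.001,0,0.028,0,0,0,255],[0.001,0,0.032,0,0,0,255]]])

```text
clock: 55.5
tcp_pos: [0.5611, -0.0257, 0.0274]
orientation: [0.706, -0.043, 0.706, 0.043]
wrist_force: [-9.5, -2.5, 7.4]
finger_gap: 0.0001
```

drive_tool(moves=[[[0,0,0.002,0,0,0,255],[0,0,0.003,0,0,0,255],[0,0,0.004,0,0,0,255],[0,0,0.004,0,0,0,255],[0,0,0.004,0,0,0,255]]])

```text
clock: 56.12
tcp_pos: [0.561, -0.0256, 0.0271]
orientation: [0.703, -0.043, 0.709, 0.043]
wrist_force: [-10.6, -2.7, 9.1]
finger_gap: 0.0005
```

drive_tool(moves=[[[0,0,0.002,0,0,0,255],[0,0,0.003,0,0,0,255],[0,0,0.004,0,0,0,255],[0,0,0.004,0,0,0,255],[0,0,0.004,0,0,0,255]]])

```text
clock: 56.75
tcp_pos: [0.5609, -0.0255, 0.0267]
orientation: [0.7, -0.043, 0.711, 0.042]
wrist_force: [-11.8, -2.7, 8.3]
finger_gap: 0.0
```

```bash
python3 - <<'E'
from h import *
s=st();print(ws(s['tcp_pos']))
go(s,[.5,.08,.28],ydir=97)
E
```

```text
t 56.75 tcp [ 0.5609 -0.0255  0.0267] x [-0.015 -0.002 -1.   ] y [-0.121  0.993 -0.001] gap 0.0 F [-11.8  -2.7   8.3] q [-0.19  0.44 -0.3   0.85 -0.01 -0.31]
[-0.08983885 -0.0965261 ]
MOVE [-0.2526  0.1119 -0.0516 -0.0009 -0.0154  0.0006] deg 0.9
```

drive_tool(moves=[[[0,0,-0.03,0,-0.015,0,255],[-0.04,0.02,-0.06,0,-0.015,0,200],[-0.1,0.06,-0.06,0,-0.015,0,100],[-0.16,0.12,-0.04,0,-0.015,0,0],[-0.22,0.16,-0.01,0,-0.015,0,0]]])

```text
clock: 57.38
tcp_pos: [0.5216, 0.1046, 0.2122]
orientation: [0.706, -0.043, 0.705, 0.043]
wrist_force: [2.0, -0.9, -0.7]
finger_gap: 0.0723
```

drive_tool(moves=[[[-0.03,0,0,0,0,0,0],[-0.05,0,0,0,0,0,0],[-0.05,0,0,0,0,0,0],[-0.05,0,0,0,0,0,0],[-0.05,0,0,0,0,0,0]]])

```text
clock: 58.0
tcp_pos: [0.5209, 0.1044, 0.2609]
orientation: [0.705, -0.043, 0.706, 0.043]
wrist_force: [0.8, -0.2, 0.1]
finger_gap: 0.0855
```

```bash
python3 - <<'E'
from h import *
s=st();im=cams.read_camera('wrist');C=cam('wrist',s);cv2.imwrite('pics/w35.png',im);np.savez('w35.npz',R=C[1],t=C[2],K=C[0])
cv2.imwrite('pics/w35z.png',cv2.resize(im[120:290,200:440],None,fx=3.3,fy=3.3,interpolation=cv2.INTER_CUBIC))
E
```

```text
t 58.0 tcp [0.5209 0.1044 0.2609] x [-0.001 -0.    -1.   ] y [-0.12   0.993 -0.   ] gap 0.0855 F [ 0.8 -0.2  0.1] q [ 0.05  0.22 -0.    1.35 -0.   -0.07]
```

View pics/w35.png

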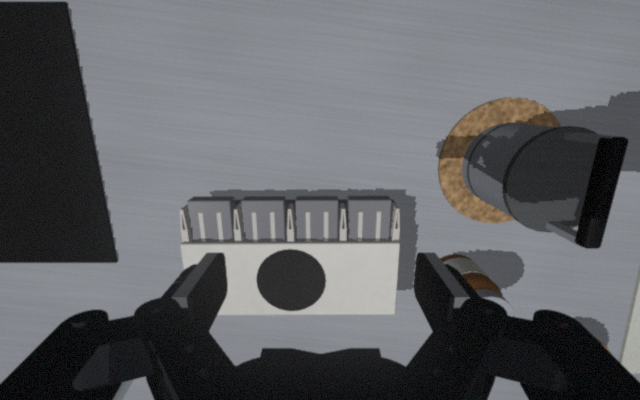

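View pics/w35z.png

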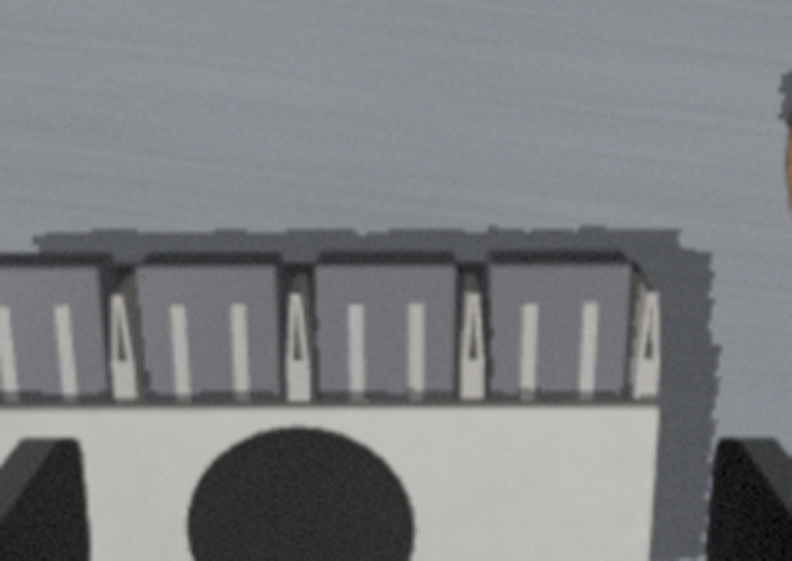

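```bash
python3 - <<'E'
from h import *
d=np.load('w35.npz');C=(d['K'],d['R'],d['t'])
for p in back(C,np.array([[60,266],[210,265],[385,265],[560,265]])/3.3+[200,120]-.35,.040): print(ws(p).round(4))
s=st();go(s,[.46,.33,.31],ydir=97)
E
```

```text
[-0.0793 -0.0852]
[-0.0796 -0.031 ]
[-0.0795  0.032 ]
[-0.0794  0.0951]
t 58.05 tcp [0.521  0.1045 0.261 ] x [-0.001 -0.    -1.   ] y [-0.12   0.993 -0.   ] gap 0.0852 F [ 0.2 -0.7  0.3] q [ 0.05  0.22 -0.    1.35 -0.   -0.07]
MOVE [-0.049   0.2312 -0.0334 -0.0014 -0.0011  0.0003] deg 0.1
```

All four ends at −79.5 mm (spec −80), i.e. home. Now the canister.

drive_tool(moves=[[[-0.02,0.05,-0.01,0,0,0,0],[-0.045,0.11,-0.02,0,0,0,0],[-0.049,0.17,-0.033,0,0,0,0],[-0.049,0.22,-0.033,0,0,0,0],[-0.049,0.231,-0.033,0,0,0,0]]])

```text
clock: 58.68
tcp_pos: [0.4594, 0.3324, 0.3091]
orientation: [0.705, -0.044, 0.707, 0.044]
wrist_force: [0.0, -0.3, 0.7]
finger_gap: 0.0853
```

drive_tool(moves=[[[0,0,0,0,0,0,0],[0,0,0,0,0,0,0],[0,0,0,0,0,0,0],[0,0,0,0,0,0,0],[0,0,0,0,0,0,0]]])

```text
clock: 59.3
tcp_pos: [0.4596, 0.3318, 0.3092]
orientation: [0.705, -0.044, 0.706, 0.044]
wrist_force: [-0.8, 0.2, -0.4]
finger_gap: 0.0855
```

```bash
python3 - <<'E'
from h import *
s=st();im=cams.read_camera('wrist');C=cam('wrist',s);cv2.imwrite('pics/w36.png',im);np.savez('w36.npz',R=C[1],t=C[2],K=C[0])
cv2.imwrite('pics/w36z.png',cv2.resize(im[90:270,220:420],None,fx=3.3,fy=3.3,interpolation=cv2.INTER_CUBIC))
E
```

```text
t 59.3 tcp [0.4596 0.3318 0.3092] x [-0.002 -0.001 -1.   ] y [-0.123  0.992 -0.   ] gap 0.0855 F [-0.8  0.2 -0.4] q [0.48 0.29 0.21 1.49 0.   0.36]
```

View pics/w36z.png

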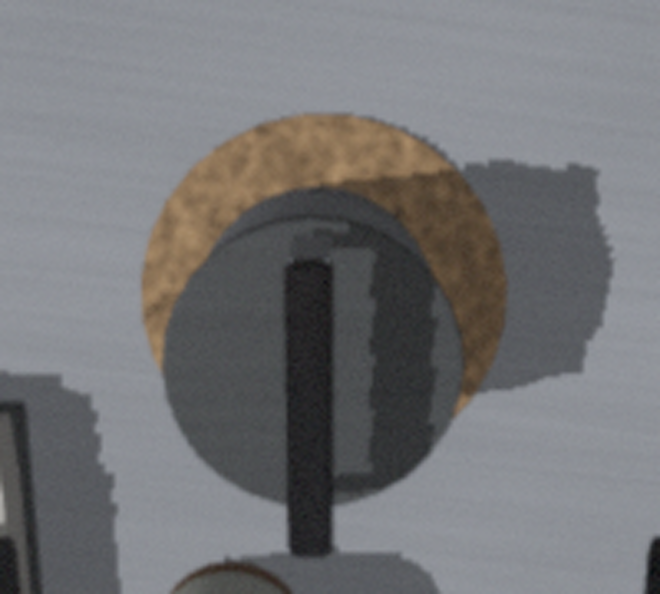

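```bash
python3 - <<'E'
from h import *
d=np.load('w36.npz');C=(d['K'],d['R'],d['t'])
f=lambda P:np.array(P)/3.3+[220,90]-.35
B=back(C,f([[286,268],[331,268],[290,554],[332,554]]),.161);print(B.round(4))
a=np.arctan2(*(B[2]-B[0])[[1,0]]);b=np.arctan2(*(B[3]-B[1])[[1,0]]);th=(a+b)/2;print(np.degrees([a,b]))
e=(B[2]+B[3])/2;c=e-.046*np.array([np.cos(th),np.sin(th),0]);print('bar',c)
s=st();go(s,[c[0],c[1],.1356],ydir=np.degrees(th)+90)
E
```

```text
[[0.4464 0.3167 0.161 ]
 [0.4448 0.3292 0.161 ]
 [0.5339 0.3277 0.161 ]
 [0.5323 0.3403 0.161 ]]
[7.15852114 7.24641973]
bar [0.48748822 0.32824199 0.161     ]
t 59.35 tcp [0.4595 0.332  0.3092] x [-0.002 -0.    -1.   ] y [-0.124  0.992 -0.   ] gap 0.0854 F [-0.5  0.2 -0.8] q [0.48 0.29 0.21 1.49 0.   0.36]
MOVE [ 0.1736 -0.0071  0.0276 -0.0018 -0.0019  0.0002] deg 0.2
```

drive_tool(moves=[[[0.03,-0.0065,0.02,0,0,0,0],[0.07,-0.0065,0.028,0,0,0,0],[0.1,-0.0065,0.028,0,0,0,0],[0.11,-0.0065,0.028,0,0,0,0],[0.11,-0.0065,0.028,0,0,0,0]]])

```text
clock: 59.98
tcp_pos: [0.4877, 0.3288, 0.1992]
orientation: [0.705, -0.044, 0.707, 0.044]
wrist_force: [-0.0, 0.9, 0.7]
finger_gap: 0.0854
```

```bash
python3 - <<'E'
from h import *
s=st();im=cams.read_camera('wrist');cv2.imwrite('pics/w37.png',im)
s=st();go(s,[.488,.3285,.135],ydir=97.1)
E
```

```text
t 59.98 tcp [0.4877 0.3288 0.1992] x [-0.003 -0.001 -1.   ] y [-0.124  0.992 -0.001] gap 0.0854 F [-0.   0.9  0.7] q [0.46 0.35 0.02 1.24 0.   0.33]
t 60.02 tcp [0.4883 0.3291 0.2001] x [-0.001 -0.    -1.   ] y [-0.124  0.992  0.   ] gap 0.0854 F [-0.1 -0.1  0.5] q [0.46 0.35 0.02 1.24 0.   0.33]
MOVE [ 0.0651 -0.0006 -0.0003  0.     -0.0009 -0.0001] deg 0.1
```

View pics/w37.png

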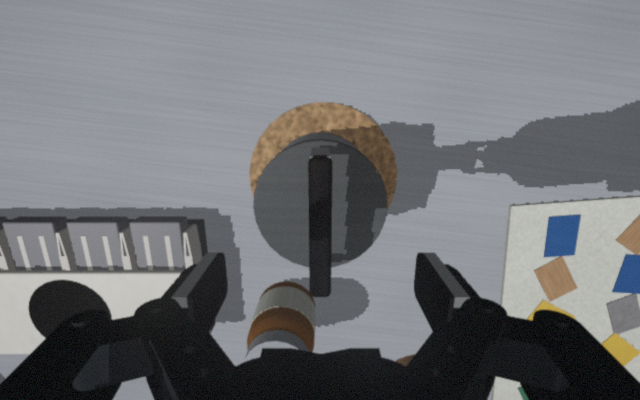

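drive_tool(moves=[[[0.03,-0.0005,0,0,0,0,0],[0.055,-0.0005,0,0,0,0,0],[0.065,-0.0005,0,0,0,0,0],[0.065,-0.0005,0,0,0,0,120],[0.065,-0.0005,0,0,0,0,255]]], squeeze=100)

```text
clock: 60.65
tcp_pos: [0.4892, 0.3291, 0.1367]
orientation: [0.706, -0.043, 0.705, 0.044]
wrist_force: [-0.1, 0.1, 0.7]
finger_gap: 0.0517
```

drive_tool(moves=[[[0,0,0,0,0,0,255],[0,0,0,0,0,0,255],[0,0,0,0,0,0,255],[0,0,0,0,0,0,255],[0,0,0,0,0,0,255]]])

```text
clock: 61.28
tcp_pos: [0.4899, 0.3289, 0.1378]
orientation: [0.707, -0.043, 0.705, 0.044]
wrist_force: [0.9, -2.2, 5.2]
finger_gap: 0.0118
```

drive_tool(moves=[[[-0.01,0,0,0,0,0,255],[-0.025,0,0,0,0,0,255],[-0.05,0,0,0,0,0,255],[-0.08,0,0,0,0,0,255],[-0.1,0,0,0,0,0,255]]])

```text
clock: 61.9
tcp_pos: [0.4897, 0.3291, 0.2397]
orientation: [0.707, -0.043, 0.704, 0.044]
wrist_force: [-0.5, -0.1, -5.8]
finger_gap: 0.0121
```

```bash
python3 - <<'E'
from h import *
s=st();go(s,[.6583,.0836,.245],ydir=97.1)
im=cams.read_camera('side');cv2.imwrite('pics/s38.png',cv2.resize(im[160:400,160:400],None,fx=2.4,fy=2.4))
E
```

```text
t 61.9 tcp [0.4897 0.3291 0.2397] x [ 0.004  0.002 -1.   ] y [-0.124  0.992  0.001] gap 0.0121 F [-0.5 -0.1 -5.8] q [ 0.46  0.34  0.1   1.33 -0.    0.33]
MOVE [-0.005  -0.2645  0.137  -0.      0.0044 -0.0013] deg 0.3
```

View pics/s38.png

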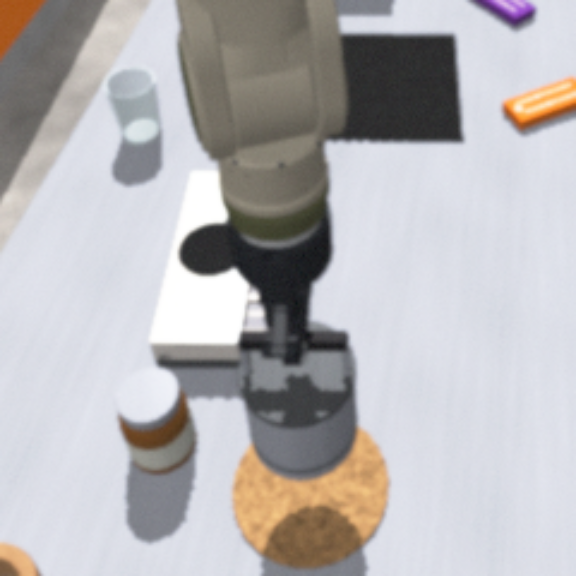

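drive_tool(moves=[[[-0.008,-0.02,0,0,0,0,255],[-0.012,-0.055,0.005,0,0,0,255],[-0.012,-0.1,0.015,0,0,0,255],[-0.012,-0.145,0.035,0,0,0,255],[-0.012,-0.18,0.06,0,0,0,255]]])

```text
clock: 62.58
tcp_pos: [0.5721, 0.1558, 0.2543]
orientation: [0.708, -0.042, 0.703, 0.044]
wrist_force: [0.4, 0.5, -6.2]
finger_gap: 0.012
```

```bash
python3 - <<'E'
from h import *
s=st();go(s,[.660,.084,.25],ydir=97.1)
E
```

```text
t 62.58 tcp [0.5721 0.1558 0.2543] x [ 0.006  0.003 -1.   ] y [-0.123  0.992  0.002] gap 0.012 F [ 0.4  0.5 -6.2] q [0.13 0.34 0.14 1.36 0.   0.01]
MOVE [ 0.0046 -0.0821  0.0784 -0.0011  0.0067 -0.0022] deg 0.4
```

drive_tool(moves=[[[0,-0.025,0.02,0,0,0,255],[0,-0.05,0.045,0,0,0,255],[0,-0.07,0.065,0,0,0,255],[0,-0.082,0.078,0,0,0,255],[0,-0.082,0.078,0,0,0,255]]])

```text
clock: 63.2
tcp_pos: [0.6597, 0.0823, 0.2533]
orientation: [0.707, -0.042, 0.704, 0.044]
wrist_force: [0.2, 0.1, -5.8]
finger_gap: 0.012
```

```bash
python3 - <<'E'
from h import *
s=st();im=cams.read_camera('wrist');cv2.imwrite('pics/w39.png',im)
im=cams.read_camera('side');cv2.imwrite('pics/s39.png',cv2.resize(im[160:400,160:400],None,fx=2.4,fy=2.4))
s=st();go(s,[.660,.084,.1858],ydir=97.1)
E
```

```text
t 63.2 tcp [0.6597 0.0823 0.2533] x [ 0.004  0.003 -1.   ] y [-0.12   0.993  0.002] gap 0.012 F [ 0.2  0.1 -5.8] q [ 0.    0.49  0.37  1.44  0.   -0.12]
t 63.3 tcp [0.6586 0.0839 0.254 ] x [ 0.004  0.003 -1.   ] y [-0.122  0.993  0.003] gap 0.0121 F [-0.  -0.  -4.7] q [ 0.    0.49  0.36  1.44  0.   -0.12]
MOVE [ 0.0682 -0.0002  0.0011 -0.0015  0.0047 -0.0027] deg 0.3
```

View pics/w39.png

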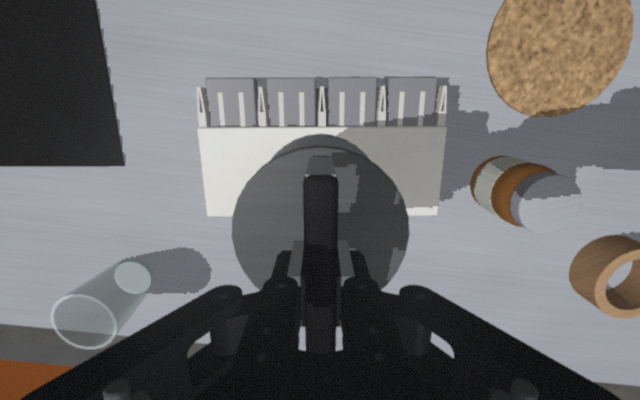

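View pics/s39.png

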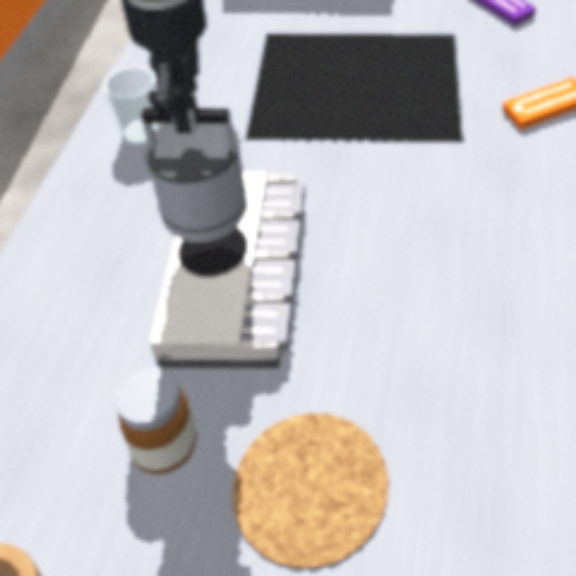

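drive_tool(moves=[[[0.02,0,0.001,0,0,0,255],[0.04,0,0.001,0,0,0,255],[0.055,0,0.001,0,0,0,255],[0.062,0,0.001,0,0,0,255],[0.065,0,0.001,0,0,0,255]]])

```text
clock: 63.92
tcp_pos: [0.6597, 0.0844, 0.189]
orientation: [0.707, -0.042, 0.704, 0.044]
wrist_force: [0.3, -0.5, -6.1]
finger_gap: 0.0121
```

```bash
python3 - <<'E'
from h import *
s=st();go(s,[.660,.084,.1858],ydir=97.1)
im=cams.read_camera('side');cv2.imwrite('pics/s40.png',cv2.resize(im[160:400,160:400],None,fx=2.4,fy=2.4))
E
```

```text
t 63.92 tcp [0.6597 0.0844 0.189 ] x [ 0.004  0.003 -1.   ] y [-0.122  0.992  0.003] gap 0.0121 F [ 0.3 -0.5 -6.1] q [ 0.01  0.5   0.22  1.29  0.   -0.12]
MOVE [ 0.0032 -0.0005  0.0003 -0.0011  0.0046 -0.0028] deg 0.3
```

View pics/s40.png

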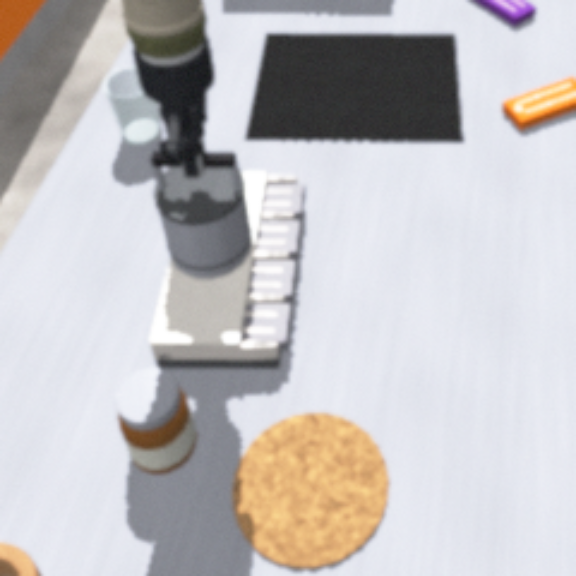

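drive_tool(moves=[[[0.001,0,0,0,0,0,255],[0.002,0,0,0,0,0,255],[0.003,0,0,0,0,0,255],[0.004,0,0,0,0,0,255],[0.004,0,0,0,0,0,255]]])

```text
clock: 64.6
tcp_pos: [0.6604, 0.0843, 0.1858]
orientation: [0.708, -0.042, 0.704, 0.044]
wrist_force: [0.1, -0.9, 0.2]
finger_gap: 0.012
```

Weight taken by the pad. Release and rise.

drive_tool(moves=[[[0,0,0,0,0,0,200],[0,0,0,0,0,0,150],[0,0,0,0,0,0,100],[0,0,0,0,0,0,60],[0,0,0,0,0,0,30]]])

```text
clock: 65.22
tcp_pos: [0.6603, 0.0843, 0.1858]
orientation: [0.708, -0.042, 0.704, 0.044]
wrist_force: [-0.4, -0.4, -0.5]
finger_gap: 0.0754
```

drive_tool(moves=[[[-0.02,0,0,0,0,0,0],[-0.06,0,0,0,0,0,0],[-0.1,0,0,0,0,0,0],[-0.13,0,-0.01,0,0,0,0],[-0.15,0,-0.03,0,0,0,0]]])

```text
clock: 65.85
tcp_pos: [0.6302, 0.0801, 0.337]
orientation: [0.709, -0.042, 0.703, 0.044]
wrist_force: [-0.3, 0.1, 0.0]
finger_gap: 0.0854
```

drive_tool(moves=[[[-0.02,0,-0.01,0,0,0,0],[-0.02,0,-0.01,0,0,0,0],[-0.02,0,-0.01,0,0,0,0],[-0.02,0,-0.01,0,0,0,0],[-0.02,0,-0.01,0,0,0,0]]])

```text
clock: 66.47
tcp_pos: [0.6201, 0.0788, 0.3557]
orientation: [0.708, -0.042, 0.704, 0.044]
wrist_force: [-0.7, -1.2, 0.1]
finger_gap: 0.0856
```

```bash
python3 - <<'E'
from h import *
s=st();im=cams.read_camera('wrist');C=cam('wrist',s);cv2.imwrite('pics/w41.png',im);np.savez('w41.npz',R=C[1],t=C[2],K=C[0])
cv2.imwrite('pics/w41z.png',cv2.resize(im[90:290,230:440],None,fx=2.9,fy=2.9,interpolation=cv2.INTER_CUBIC))
im=cams.read_camera('side');cv2.imwrite('pics/s41.png',cv2.resize(im[160:400,160:400],None,fx=2.4,fy=2.4))
E
```

```text
t 66.47 tcp [0.6201 0.0788 0.3557] x [ 0.006  0.003 -1.   ] y [-0.122  0.992  0.003] gap 0.0856 F [-0.7 -1.2  0.1] q [-0.    0.43  0.51  1.65  0.   -0.13]
```

View pics/w41z.png

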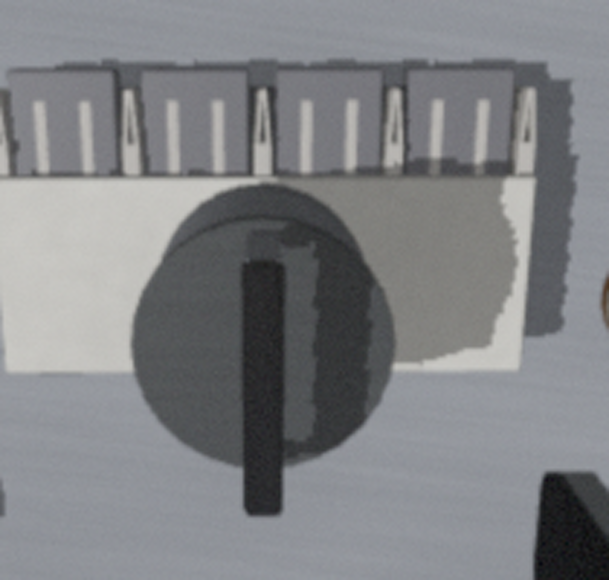

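View pics/s41.png

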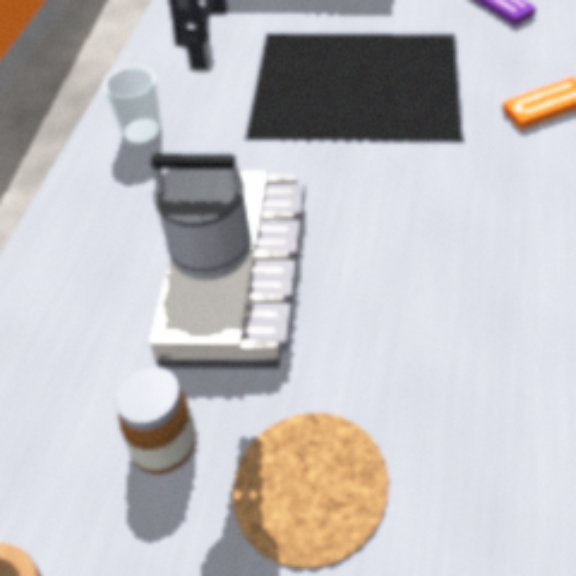

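```bash
python3 - <<'E'
from h import *
d=np.load('w41.npz');C=(d['K'],d['R'],d['t'])
f=lambda P:np.array(P)/2.9+[230,90]-.35
B=back(C,f([[243,264],[283,264],[246,514],[282,514]]),.209)
a=np.arctan2(*(B[2]-B[0])[[1,0]]);b=np.arctan2(*(B[3]-B[1])[[1,0]]);th=(a+b)/2
e=(B[2]+B[3])/2;c=e-.046*np.array([np.cos(th),np.sin(th),0]);print('bar',c,np.degrees(th),ws(c))
for p in back(C,f([[62,71],[195,71],[328,71],[460,71]]),.040): print(ws(p).round(4))
E
```

```text
bar [0.65822532 0.08373145 0.209     ] 7.238437640722379 [ 2.00731175e-02 -1.49582917e-05]
[-0.0785 -0.096 ]
[-0.0785 -0.0324]
[-0.0785  0.0314]
[-0.0785  0.0946]
```

Canister at stand (20.1, 0.0) mm, exactly the pad centre; all four plate ends are level. Handing in.

```bash
python3 -c "
from workcell import env;print(env.hand_in())"
```

```text
the job is handed in; nothing more can be done
None
```

The job is done and handed in, at about 66.5 s of the 210 s allowed. No verdict was reported.

**What I did**
- I lifted the canister by its handle and stood it on the cork mat.
- All four plates were present, and I slid one into each bay and pushed it against its stop. One plate on the mat had been knocked out of place during the run, so I measured it again before gripping it.
- I then stood the canister back on the middle of the pad. I did not touch the jar or the orange and purple look-alikes.

**Last checks**
- **Plates:** on each final push the plate stopped moving and the force rose, so it was against its stop. The outer ends measured level with each other at −79.5 mm before the canister went back and −78.5 mm after (−80 mm expected). That 1 to 1.5 mm difference is within the camera calibration error of about 2 mm.
- **Canister:** it is upright, and its bar centre measured within 0.2 mm of the pad centre, so again the calibration sets the real accuracy. None of the pad shows around the canister in the picture.
- **Gripper:** it was open and clear of everything at hand-in.

No check failed. The highest wrist force reading was about 15 N, while pushing the plates in.

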